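# Find the microscope lamphouse with the loose lens

## Task

One of the three lamphouses on the bench has a collector lens that has come loose inside: pick them up one after another and shake them gently, end to end along their length, until you feel something sliding and knocking inside. Shake that one to and fro at least twice to be sure (even if it is the last one left), then set it down upright and flat in the red repair tray. Stand any sound one that you picked up back upright on the bench where it was; drop nothing, and leave the other things on the bench in their places.

Things in the scene. Friction and masses are not known exactly. Their poses are not given: they have to be found in the camera images.
- lamphouse_a: one of three lamphouses (microscope LED lamp modules) that look alike: pale grey metal box 130 (its x) x 58 (its y) x 66 mm (its z, up) with flat smooth sides, standing upright, loose, 0.35 to 0.8 kg. Front (+x): round snout with black dust cap, 46 mm across, ends 87 mm ahead of the origin. Rear: 9 mm of heat-sink plate and socket. Origin: centre of the box's underside. Grip its top half across its width
- lamphouse_b: as lamphouse_a. On top of each: black cooling fins 10 mm high from x = -62 to -22 mm, 49 mm wide, and a clamp screw of 16 mm diameter at x = +35 mm, 11 mm high. In exactly one of the three (any of them; it changes from start to start and cannot be seen) the lens inside is loose; in the other two nothing moves
- lamphouse_c: as lamphouse_a. The loose lens: a round lump of 140 g that moves easily, 20 mm either way from the middle, along its housing's x only; it starts at the middle
- lamphouse_a_mid (a point): middle of lamphouse_a's housing, 33 mm above its underside; axes as the lamphouse. A loose lens slides when the housing is shaken along x at over 1 m/s2 (or tilted over 5 degrees), knocks at the end and stays there while the housing is held level and still: the load's moment about the housing's y axis differs by 0.055 N m between the ends
- lamphouse_b_mid (a point): the same of lamphouse_b
- lamphouse_c_mid (a point): the same of lamphouse_c
- tray: red open repair tray fixed to the bench, outside 220 mm (its x) by 140 mm (its y), walls 5 mm thick, rim 30 mm above the bench; origin at the centre of its underside
- tray_in (a point): centre of the tray's inner floor, 5 mm above the bench; axes as the tray; the inside measures 210 mm (x) by 130 mm (y)
- dishes: loose stack of three clear dishes, 93 mm across, 47 mm high; origin under its centre; leave it alone
- jar: loose amber jar with a black cap, 60 mm across, 85 mm high; origin under its centre; leave it alone
- brush: loose brush 180 mm long lying along its x; leave it alone
- driver: loose screwdriver 170 mm long lying along its x; leave it alone
Mind the look-alikes: they are no part of the job. Leave any orange look-alike of the lamphouse_b alone.

How it is judged:
By the outcome, as a careful person would: the job done as asked, in the order asked, and still so for the second after the job is handed in, with the robot touching nothing.
It also fails if it takes over 72 s, if anything falls off the work surface, if the arm or the gripper's body presses on something with over 40 N, if the wrist force passes 120 N, or if a joint passes its speed limit or range.

## Robot

A 7-joint arm with a two-finger parallel gripper is mounted at the origin on the work surface. World frame = base frame: x ahead of the robot, y to its left, z up, the work surface at z = 0. Lengths are in m, angles in rad, forces in N, time in s.
With the tool pointing down it reaches from about 0.425 to 0.875 m from the base axis. Payload 8.4 kg.
Tool frame: the origin (TCP) lies on the centre line of the jaws, within the pads' length; the fingertips stand 17 mm ahead of it and the grasp point (between the pads) lies 2 mm behind it; x points along the fingers, z is the direction in which the jaws open and shut, and the axes are right-handed (so a half turn about x gives the same grasp; the last joint's range is limited). The gripper opens to 87 mm and grips with 3 to 60 N. Pads are 19 mm wide; open, the fingers measure 117 mm over their backs; the gripper's body (75 mm by 190 mm) begins 51 mm behind the grasp point.
Start: joints at [-1.274, 0.333, 0.04, 1.465, -0.013, 1.343, -0.059], TCP at [0.251, 0.6, 0.213] pointing down, gripper open.
Joint ranges: [-2.58, 2.58], [-0.38, 2.09], [-1.3, 1.39], [0.25, 2.4], [-1.5, 4.64], [0.08, 2.09], [-2.65, 2.65]. Speed limits (rad/s): [2.22, 2.22, 2.79, 2.79, 3.14, 3.14, 3.14].

## Interface

Orientations are given as a rotation vector (axis times angle).
In Python, from bench import env gives the robot as it stands.
- The arm moves only by the tool move_arm, never from a script. Its argument "motion" is a list of rows, each an object of numbers: "dx", "dy", "dz": the shift along the world's x, y, z in m; "roll": the turn about the world's z in degrees. In form: [{"dx": .., "dy": .., "dz": .., "roll": ..}, ...]. A call has exactly 5 rows; each row shifts and turns the pose as measured when the row begins; what a row does not reach is not made up. A row lasts 1/10 s, in which the tool goes at most 50 mm and 8.59 degrees, less where a joint would pass 70% of its speed; a pose out of reach is approached as far as the arm can. A call is refused whole if a number of a shift passes 0.05 or a number of a turn 8.59, either way. A call with a gripper value outside its range is refused whole. "gripper" is the gripper's target within -1 to 1 (fully open at 1, half-way at 0, shut at -1), set as the call begins (left out, the last holds). The fingers move at their own pace and stop on an object; the grip force is fixed at half the most. Time passes only in rows, so rows that do not move let the fingers close, or fill a call up. It gives the time, the measured TCP pose, the force and the opening at its end, in the units of the state.
- env.observe(): the state, without advancing time (a new reading comes with each control period).
- env.get_image(name): name is "scene" or "top" or "wrist"; returns a dict with "img" (420x560x3 uint8, red, green, blue), "fx", "fy", "cx", "cy" (pixels), "T" (4x4, takes a point from camera to world coordinates); the wrist camera has in their place "T_tool_cam" (4x4, takes a point from camera to tool coordinates, whose origin is the TCP and whose axes are the tool frame's). Camera axes: x right, y down, z forward; pixel columns grow to the right and rows downward; lengths in m; the calibration is good to about 2 mm. A picture is of the moment at which its call begins: read the wrist's pose just before it. There is no depth.
- env.finish_job(): hands the job in, once; it reports no verdict.
The state is a dict: "time": time; "qpos": joint angles; "dq": joint speeds; "effort": joint torques, N m; "tcp_pos": TCP position; "tool_rot": TCP orientation; "contact_force": force on the tool from outside, world axes, zero at the start; "ft_torque": the same for the moment, N m; "opening": finger opening in m.
Only numpy, scipy, OpenCV 4.12 (cv2) and the standard library are available. Lean on these libraries where they do the work, as an engineer would, in place of code of your own. Each camera call takes 0.05 s, during which the arm holds its last target.

## Working session

There is one attempt and no reset: what is moved stays moved. The work goes in short steps, Python scripts to look and compute and a tool call to move; the robot and the scene stay as the last step left them, time stands still between calls to the robot, and variables do not carry over. Pictures are saved under pics/ and viewed, and the job is handed in when it is done.

Besides the shell and the picture viewer there is one more tool, called after "Request:" as name([rows], argument=value, ...), one row to a line, values as JSON. move_arm: Moves the arm, as the interface text tells. Its arguments: {"type":"object","properties":{"motion":{"type":"array"},"gripper":{"type":"number"}},"required":["motion"]}

```bash
mkdir -p pics; ls
python3 - <<'E'
from bench import env
import cv2,pickle
d={}
for n in("scene","top","wrist"):
    o=env.observe(); r=env.get_image(n); d[n]=(r,o)
    cv2.imwrite(f"pics/{n}0.png",r["img"][:,:,::-1])
pickle.dump(d,open("im0.pkl","wb"))
print(env.observe())
print({k:v for k,v in d["top"][0].items() if k!="img"})
E
```

```text
pics
{'time': 0.15, 'qpos': array([-1.27420895,  0.33375099,  0.03989829,  1.46604115, -0.01341957,
        1.34332891, -0.05849476]), 'dq': array([ 0.00063323, -0.00208208,  0.00090697, -0.00288184, -0.00136492,
       -0.00120611, -0.00027166]), 'effort': array([ 2.46986157e-03, -6.56843090e+01,  1.33713998e+00, -4.04110229e+01,
       -5.94683737e-02,  4.17333562e-02,  1.02409272e-04]), 'tcp_pos': array([0.25048033, 0.59939116, 0.21257561]), 'tool_rot': array([-0.91363648,  1.37188391,  0.91238869]), 'contact_force': array([-0.35554656, -0.64452941, -0.04220697]), 'ft_torque': array([-0.03860155,  0.007235  ,  0.0411847 ]), 'opening': 0.08707444641745328}
{'fx': 412.91305657511884, 'fy': 412.91305657511884, 'cx': 280.58310709660134, 'cy': 205.49289301598355, 'T': array([[ 0.05954748, -0.97845844,  0.19766934,  0.33249725],
       [-0.9982108 , -0.05729357,  0.01710718,  0.1009989 ],
       [-0.00541348, -0.19833436, -0.98011947,  1.10422664],
       [ 0.        ,  0.        ,  0.        ,  1.        ]])}
```

View pics/top0.png

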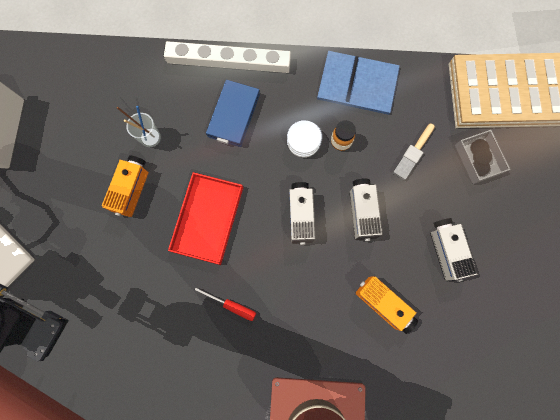

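View pics/scene0.png

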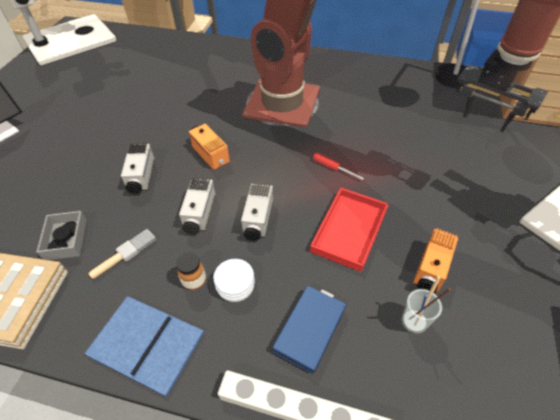

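View pics/wrist0.png

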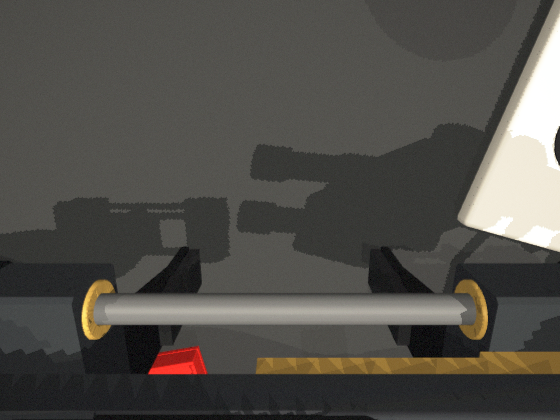

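The top view shows grey lamphouses at about (302,212), (367,210) and (455,250), and the tray at (206,218). The dishes are at (304,138) and the jar at (343,136). Orange look-alikes stand at (125,188) and (387,303). I'll zoom in to measure.

Run:
```python
import pickle,cv2
d=pickle.load(open("im0.pkl","rb")); im=d["top"][0]["img"][:,:,::-1]
cv2.imwrite("pics/z1.png",cv2.resize(im[170:290,275:485],(800,457),interpolation=cv2.INTER_CUBIC))
r=d["scene"][0]; 
cv2.imwrite("pics/z2.png",cv2.resize(r["img"][130:250,110:290,::-1],(800,533),interpolation=cv2.INTER_CUBIC))
```

```text
(no output)
```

View pics/z1.png

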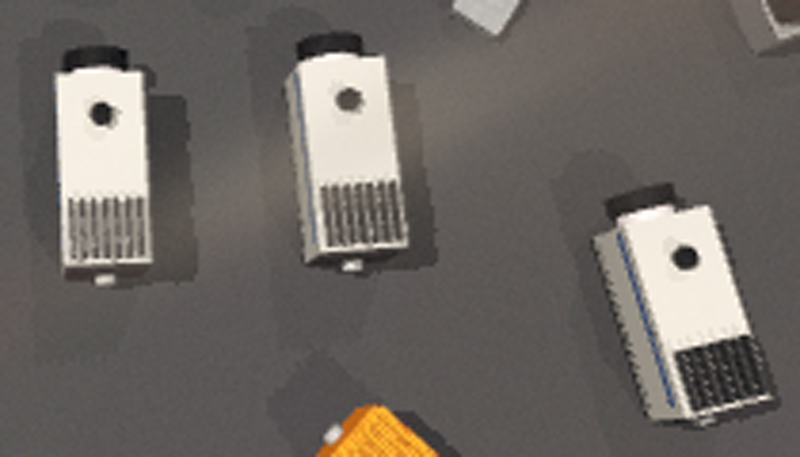

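View pics/z2.png

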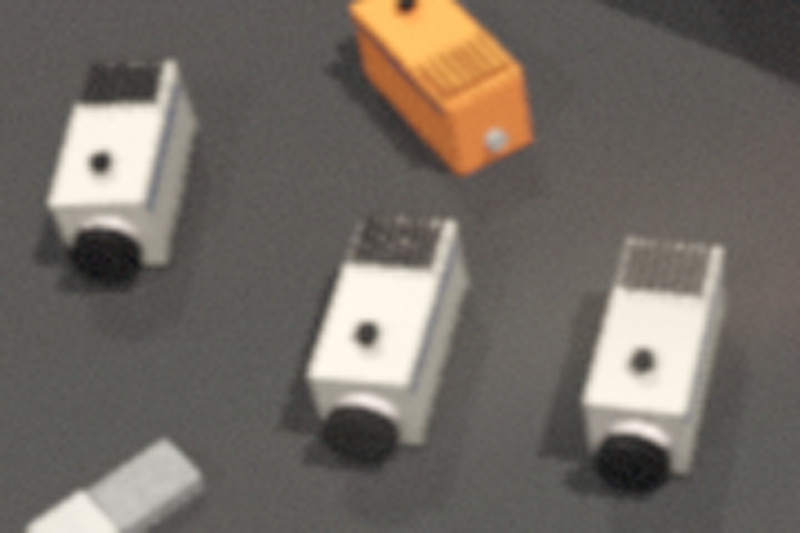

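```bash
cat > h.py <<'E'
import numpy as np
def ray(r,uv,z,T=None):
    T=r["T"] if T is None else T
    d=T[:3,:3]@np.array([(uv[0]-r["cx"])/r["fx"],(uv[1]-r["cy"])/r["fy"],1])
    return T[:3,3]+d*(z-T[2,3])/d[2]
E
python3 - <<'E'
import pickle,cv2,numpy as np
from h import ray
d=pickle.load(open("im0.pkl","rb")); r=d["top"][0]; s=d["scene"][0]
zu=lambda p:(275+p[0]/3.8095-.37,170+p[1]/3.8083-.37)
P={"A":[(56,73),(146,71),(152,262),(63,264),(101,113)],"B":[(297,61),(386,57),(408,243),(314,250),(349,99)],"C":[(616,221),(711,207),(777,395),(676,412),(685,257)]}
S={"A":[(585,403),(685,415),(720,246),(625,238),(643,360)],"B":[(310,378),(410,388),(455,222),(362,217),(367,334)],"C":[(50,206),(152,207),(180,62),(90,62),(100,162)]}
zs=lambda p:(110+p[0]/4.444-.39,130+p[1]/4.4417-.39)
for V,(PP,f,c) in {"top":(P,zu,r),"scene":(S,zs,s)}.items():
  for k,v in PP.items():
    w=[ray(c,f(p),.066)[:2] for p in v[:4]]; sc=ray(c,f(v[4]),.077)[:2]
    fm=(w[0]+w[1])/2
    e=[np.degrees(np.arctan2(*(b[::-1]))) for b in (w[0]-w[3],w[1]-w[2])]
    t=np.radians(np.mean(e)); x=np.array([np.cos(t),np.sin(t)])
    print(V,k,"fm",fm.round(4),"width",np.linalg.norm(w[0]-w[1]).round(4),"yaw",np.round(e,1),"ctr",(fm-.065*x).round(4),"from screw",(sc-.035*x).round(4), "widthyaw",np.degrees(np.arctan2(*((w[0]-w[1])[::-1]))).round(1)-90)
E
python3 - <<'E'
import sys; sys.path.insert(0,'.')
import pickle,cv2,numpy as np
from h import ray
d=pickle.load(open("im0.pkl","rb")); r=d["top"][0]; im=r["img"].astype(int)
m=((im[...,0]>150)&(im[...,1]<70)&(im[...,2]<70)).astype(np.uint8)
cs,_=cv2.findContours(m,0,2)
for c in sorted(cs,key=cv2.contourArea)[-2:]:
    R=cv2.minAreaRect(c); print(cv2.contourArea(c),R)
    b=cv2.boxPoints(R); w=np.array([ray(r,p,.03)[:2] for p in b]); print(w.round(3),w.mean(0),np.linalg.norm(w[0]-w[1]),np.linalg.norm(w[1]-w[2]),[np.degrees(np.arctan2(*((w[i]-w[i+1])[::-1]))) for i in (0,1)])
o=d["wrist"][1]
from scipy.spatial.transform import Rotation as R
print(R.from_rotvec(o["tool_rot"]).as_matrix().round(3))
for n,uv,z in(("dish",(304,138),.04),("jar",(343,130),.085),("orange",(387,300),.07)):print(n,ray(r,uv,z))
E
```

```text
top A fm [0.5897 0.0687] width 0.0611 yaw [5.2 4.3] ctr [0.5249 0.0633] from screw [0.5239 0.0648] widthyaw 4.599999999999994
top B fm [ 0.6082 -0.0939] width 0.0606 yaw [6.4 7.3] ctr [ 0.5437 -0.1017] from screw [ 0.5433 -0.1016] widthyaw 6.0
top C fm [ 0.5143 -0.3096] width 0.0645 yaw [16.7 18. ] ctr [ 0.4523 -0.329 ] from screw [ 0.4513 -0.3291] widthyaw 11.799999999999997
scene A fm [0.5908 0.0716] width 0.059 yaw [6.7 6.3] ctr [0.5262 0.0642] from screw [0.5284 0.065 ] widthyaw -174.7
scene B fm [ 0.611  -0.0907] width 0.0604 yaw [8.7 9. ] ctr [ 0.5468 -0.1007] from screw [ 0.5486 -0.1007] widthyaw -173.3
scene C fm [ 0.5173 -0.3059] width 0.0656 yaw [16.9 18.4] ctr [ 0.4553 -0.3256] from screw [ 0.4569 -0.3275] widthyaw -167.1
268.0 ((239.10003662109375, 309.3000183105469), (32.64659118652344, 9.391485214233398), 26.56505012512207)
[[0.281 0.251]
 [0.302 0.242]
 [0.271 0.166]
 [0.25  0.175]] [0.27591208 0.2085967 ] 0.023084058912415023 0.08286043687877954 [np.float64(157.46523086634906), np.float64(67.70278188797768)]
4116.5 ((205.32725524902344, 217.59500122070312), (54.491905212402344, 83.85991668701172), 16.189205169677734)
[[0.413 0.406]
 [0.633 0.368]
 [0.599 0.223]
 [0.382 0.267]] [0.50716592 0.31613411] 0.22348039684523782 0.1486132925646444 [np.float64(170.0889817138807), np.float64(76.77522840984673)]
[[-0.    -0.923  0.386]
 [-0.001  0.386  0.923]
 [-1.    -0.    -0.001]]
dish [0.73773166 0.06716637 0.04      ]
jar [ 0.74848662 -0.03204193  0.085     ]
orange [ 0.32148686 -0.15407308  0.07      ]
```

Request:
move_arm([
  {"dx": 0.022,"dy": -0.044,"dz": 0,"roll": 2.5},
  {"dx": 0.022,"dy": -0.044,"dz": 0,"roll": 2.5},
  {"dx": 0.022,"dy": -0.044,"dz": 0,"roll": 2.5},
  {"dx": 0.022,"dy": -0.044,"dz": 0,"roll": 2.5},
  {"dx": 0.022,"dy": -0.044,"dz": 0,"roll": 2.5},
], gripper=1)

```text
time: 0.65
tcp_pos: [0.3556, 0.3783, 0.2089]
tool_rot: [-1.093, 1.285, 1.093]
contact_force: [1.7, 0.4, 1.5]
opening: 0.087
```

Run:
```python
import pickle,cv2
d=pickle.load(open("im0.pkl","rb")); im=d["top"][0]["img"][:,:,::-1]
cv2.imwrite("pics/z3.png",cv2.resize(im[165:275,160:255],(570,660)[:2],interpolation=cv2.INTER_CUBIC)[:600])
```

```text
(no output)
```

View pics/z3.png

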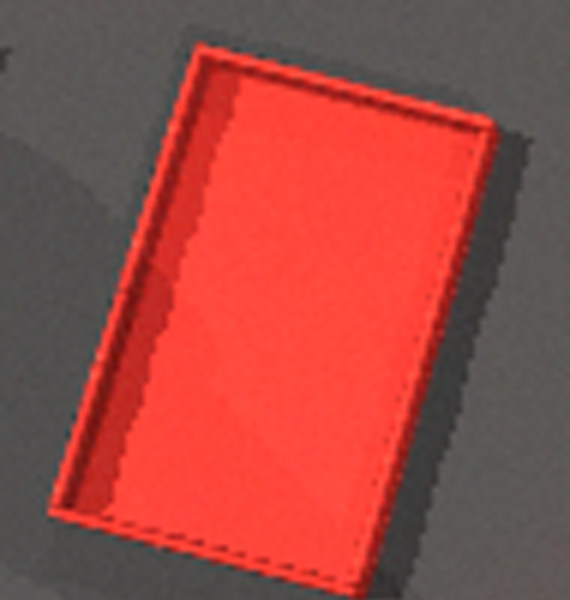

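The tray rim's outer corners in the zoom are (200,44), (496,122), (362,596) and (50,516).

Run:
```python
import pickle,numpy as np
from h import ray
from bench import env
from scipy.spatial.transform import Rotation as R
d=pickle.load(open("im0.pkl","rb")); r=d["top"][0]
w=np.array([ray(r,(160+p[0]/6-.42,165+p[1]/6-.42),.03)[:2] for p in((200,44),(496,122),(362,596),(50,516))])
print(w.round(4),w.mean(0),[np.linalg.norm(w[i]-w[i-1]).round(4) for i in range(4)])
f=lambda v:np.degrees(np.arctan2(v[1],v[0]))
print(f(w[0]-w[3]),f(w[1]-w[2]),f(w[0]-w[1])-90,f(w[3]-w[2])-90)
o=env.observe();M=R.from_rotvec(o["tool_rot"]).as_matrix();print(f(M[:2,2]),o["qpos"].round(3))
```

```text
[[0.6277 0.3617]
 [0.5994 0.2258]
 [0.3863 0.267 ]
 [0.4126 0.4052]] [0.50649729 0.31491892] [np.float64(0.2195), np.float64(0.1389), np.float64(0.217), np.float64(0.1406)]
-11.410935171955034 -10.950938409443173 -11.77455670269083 -10.76098734006601
80.97646227740123 [-1.025  0.072  0.131  1.788 -0.011  1.288  0.522]
```

Request:
move_arm([
  {"dx": 0.022,"dy": -0.044,"dz": 0,"roll": 2.5},
  {"dx": 0.022,"dy": -0.044,"dz": 0,"roll": 2.5},
  {"dx": 0.022,"dy": -0.044,"dz": 0,"roll": 2.5},
  {"dx": 0.022,"dy": -0.044,"dz": 0,"roll": 2.5},
  {"dx": 0.022,"dy": -0.044,"dz": 0,"roll": 2.5},
])

```text
time: 1.15
tcp_pos: [0.4651, 0.1536, 0.2088]
tool_rot: [-1.261, 1.18, 1.262]
contact_force: [1.3, 1.3, 0.3]
opening: 0.0872
```

Request:
move_arm([
  {"dx": 0.022,"dy": -0.044,"dz": 0,"roll": 2.5},
  {"dx": 0.022,"dy": -0.044,"dz": 0,"roll": 1},
  {"dx": 0.01,"dy": -0.005,"dz": 0,"roll": 0},
  {"dx": 0,"dy": 0,"dz": 0,"roll": 0},
  {"dx": 0,"dy": 0,"dz": 0,"roll": 0},
])

```text
time: 1.65
tcp_pos: [0.5204, 0.0509, 0.2089]
tool_rot: [-1.302, 1.153, 1.3]
contact_force: [-0.7, -0.5, -0.1]
opening: 0.0867
```

Run:
```python
import cv2,pickle,numpy as np
from bench import env
from scipy.spatial.transform import Rotation as R
o=env.observe();r=env.get_image("wrist");cv2.imwrite("pics/w1.png",r["img"][:,:,::-1]);pickle.dump((r,o),open("w1.pkl","wb"))
M=R.from_rotvec(o["tool_rot"]).as_matrix();print(M.round(3),np.degrees(np.arctan2(M[1,2],M[0,2])),o["tcp_pos"],o["qpos"].round(3))
```

```text
[[-0.002 -0.992 -0.124]
 [-0.005 -0.124  0.992]
 [-1.     0.003 -0.004]] 97.11557537625121 [0.52041762 0.05088737 0.20891491] [-0.643  0.072  0.485  1.797 -0.031  1.284  1.545]
```

View pics/w1.png

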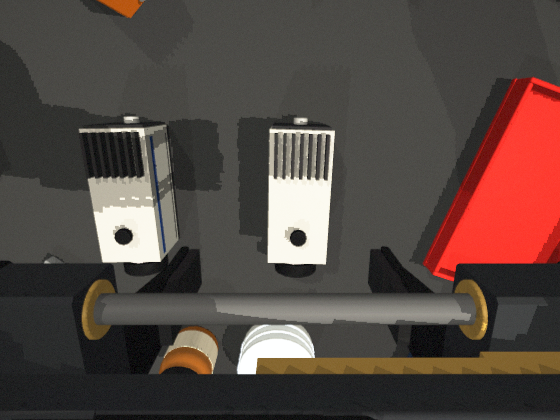

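The wrist view shows A centred near (300,195) with front top corners at (268,263) and (327,264), and B on the left near (125,195).

```bash
cat >> h.py <<'E'
from scipy.spatial.transform import Rotation as R
def wT(r,o):
    T=np.eye(4);T[:3,:3]=R.from_rotvec(o["tool_rot"]).as_matrix();T[:3,3]=o["tcp_pos"];return T@r["T_tool_cam"]
def yaw(v): return np.degrees(np.arctan2(v[1],v[0]))
E
python3 - <<'E'
import pickle,numpy as np
from h import *
r,o=pickle.load(open("w1.pkl","rb"));T=wT(r,o)
for n,pts,sc in (("A",[(268,263),(327,264),(334,130),(269,130)],(298,238)),("B",[(103,261),(160,261),(148,127),(80,131)],(124,236))):
    w=np.array([ray(r,p,.066,T)[:2] for p in pts]); s=ray(r,sc,.077,T)[:2]
    print(n,w.round(4).tolist(),s,"yaws",yaw(w[0]-w[3]),yaw(w[1]-w[2]),yaw(w[1]-w[0])-90,"w",np.linalg.norm(w[0]-w[1]))
    t=np.radians((yaw(w[0]-w[3])+yaw(w[1]-w[2]))/2);x=np.array([np.cos(t),np.sin(t)])
    print((w[0]+w[1])/2-.065*x, s-.035*x)
E
```

```text
A [[0.5933, 0.0433], [0.587, 0.1017], [0.4574, 0.087], [0.4646, 0.0298]] [0.55889603 0.06831965] yaws 5.9886876109595875 6.466733842963939 6.193176803453056 w 0.05878438225532263
[0.52552533 0.06543935] [0.52410258 0.06452285]
B [[0.6119, -0.12], [0.6047, -0.0636], [0.4754, -0.077], [0.4865, -0.1372]] [ 0.57750013 -0.09408971] yaws 7.784360217222483 5.921757154062594 7.255326269056809 w 0.056848610602542426
[ 0.5437811  -0.09958329] [ 0.54275019 -0.09826603]
```

Request:
move_arm([
  {"dx": 0.005,"dy": 0.014,"dz": -0.03,"roll": -1},
  {"dx": 0,"dy": 0,"dz": -0.045,"roll": 0},
  {"dx": 0,"dy": 0,"dz": -0.045,"roll": 0},
  {"dx": 0,"dy": 0,"dz": -0.035,"roll": 0},
  {"dx": 0,"dy": 0,"dz": 0,"roll": 0},
])

```text
time: 2.2
tcp_pos: [0.5226, 0.0758, 0.0508]
tool_rot: [-1.296, 1.149, 1.297]
contact_force: [-0.3, -0.4, 0.6]
opening: 0.0872
```

Request:
move_arm([
  {"dx": 0.003,"dy": -0.011,"dz": 0,"roll": 0},
  {"dx": 0,"dy": 0,"dz": -0.005,"roll": 0},
  {"dx": 0,"dy": 0,"dz": 0,"roll": 0},
  {"dx": 0,"dy": 0,"dz": 0,"roll": 0},
  {"dx": 0,"dy": 0,"dz": 0,"roll": 0},
])

```text
time: 2.7
tcp_pos: [0.5287, 0.0669, 0.0518]
tool_rot: [-1.299, 1.14, 1.295]
contact_force: [0.4, -1.1, 0.5]
opening: 0.0871
```

Request:
move_arm([
  {"dx": -0.003,"dy": -0.002,"dz": -0.008,"roll": 0},
  {"dx": 0,"dy": 0,"dz": 0,"roll": 0},
  {"dx": 0,"dy": 0,"dz": 0,"roll": 0},
  {"dx": 0,"dy": 0,"dz": 0,"roll": 0},
  {"dx": 0,"dy": 0,"dz": 0,"roll": 0},
])

```text
time: 3.2
tcp_pos: [0.526, 0.065, 0.0441]
tool_rot: [-1.299, 1.139, 1.294]
contact_force: [0.3, -0.4, -0.2]
opening: 0.087
```

```bash
cat > st.py <<'E'
from h import *
from bench import env
o=env.observe();M=R.from_rotvec(o["tool_rot"]).as_matrix()
print(o["time"],o["tcp_pos"].round(4),"jaw",yaw(M[:,2]).round(2),"down",M[:,0].round(4),"F",o["contact_force"].round(2),"T",o["ft_torque"].round(4),o["opening"].round(4),"eff",o["effort"].round(3),"dq",abs(o["dq"]).max().round(3))
E
python3 st.py
```

```text
Traceback (most recent call last):
  File "st.py", line 4, in <module>
    print(o["time"],o["tcp_pos"].round(4),"jaw",yaw(M[:,2]).round(2),"down",M[:,0].round(4),"F",o["contact_force"].round(2),"T",o["ft_torque"].round(4),o["opening"].round(4),"eff",o["effort"].round(3),"dq",abs(o["dq"]).max().round(3))
                                                                                                                                                        ^^^^^^^^^^^^^^^^^^
AttributeError: 'float' object has no attribute 'round'
```

Request:
move_arm([
  {"dx": 0,"dy": 0,"dz": 0,"roll": 0},
  {"dx": 0,"dy": 0,"dz": 0,"roll": 0},
  {"dx": 0,"dy": 0,"dz": 0,"roll": 0},
  {"dx": 0,"dy": 0,"dz": 0,"roll": 0},
  {"dx": 0,"dy": 0,"dz": 0,"roll": 0},
], gripper=-1)

```text
time: 3.7
tcp_pos: [0.5261, 0.065, 0.0441]
tool_rot: [-1.3, 1.139, 1.294]
contact_force: [-0.4, -1.1, 0.1]
opening: 0.0577
```

```bash
sed -i 's/o\["opening"\].round(4)/round(float(o["opening"]),4)/' st.py; python3 st.py
```

```text
3.7 [0.5261 0.065  0.0441] jaw 97.01 down [ 0.0088  0.0051 -0.9999] F [-0.44 -1.09  0.12] T [-0.0034  0.0081  0.1226] 0.0577 eff [-1.0400e-01 -4.7656e+01  4.8250e+00 -3.3339e+01 -2.0000e-02  6.1000e-02
 -6.4000e-02] dq 0.003
```

Request:
move_arm([
  {"dx": 0,"dy": 0,"dz": 0.02,"roll": 0},
  {"dx": 0,"dy": 0,"dz": 0.03,"roll": 0},
  {"dx": 0,"dy": 0,"dz": 0.03,"roll": 0},
  {"dx": 0,"dy": 0,"dz": 0.015,"roll": 0},
  {"dx": 0,"dy": 0,"dz": 0,"roll": 0},
])

```text
time: 4.2
tcp_pos: [0.5207, 0.0638, 0.1375]
tool_rot: [-1.297, 1.149, 1.301]
contact_force: [-0.2, 0.5, -6.2]
opening: 0.0577
```

Request:
move_arm([
  {"dx": 0,"dy": 0,"dz": 0,"roll": 0},
  {"dx": 0,"dy": 0,"dz": 0,"roll": 0},
  {"dx": 0,"dy": 0,"dz": 0,"roll": 0},
  {"dx": 0,"dy": 0,"dz": 0,"roll": 0},
  {"dx": 0,"dy": 0,"dz": 0,"roll": 0},
])

```text
time: 4.7
tcp_pos: [0.5174, 0.0631, 0.1322]
tool_rot: [-1.295, 1.157, 1.306]
contact_force: [0.1, 0.3, -6.2]
opening: 0.0579
```

```bash
python3 st.py
```

```text
4.7 [0.5174 0.0631 0.1322] jaw 97.0 down [-0.0097 -0.0014 -1.    ] F [ 0.12  0.27 -6.23] T [-0.0004  0.0574 -0.0366] 0.0579 eff [-1.0000e-03 -4.5271e+01  3.0750e+00 -3.9911e+01  4.9000e-02  1.3300e-01
  0.0000e+00] dq 0.007
```

Request:
move_arm([
  {"dx": 0.035,"dy": 0.004,"dz": 0,"roll": 0},
  {"dx": 0,"dy": 0,"dz": 0,"roll": 0},
  {"dx": 0,"dy": 0,"dz": 0,"roll": 0},
  {"dx": 0,"dy": 0,"dz": 0,"roll": 0},
  {"dx": 0,"dy": 0,"dz": 0,"roll": 0},
])

```text
time: 5.2
tcp_pos: [0.5516, 0.0671, 0.1299]
tool_rot: [-1.294, 1.16, 1.309]
contact_force: [0.7, -0.2, -6.1]
opening: 0.0579
```

```bash
python3 st.py
```

```text
5.2 [0.5516 0.0671 0.1299] jaw 97.02 down [-0.0138 -0.0027 -0.9999] F [ 0.75 -0.22 -6.13] T [ 0.0568 -0.0135 -0.0259] 0.0579 eff [-3.2000e-02 -5.1102e+01  4.9270e+00 -4.0112e+01  4.7000e-02  1.0100e-01
  5.0000e-03] dq 0.005
```

Request:
move_arm([
  {"dx": -0.035,"dy": -0.004,"dz": 0,"roll": 0},
  {"dx": 0,"dy": 0,"dz": 0,"roll": 0},
  {"dx": 0,"dy": 0,"dz": 0,"roll": 0},
  {"dx": 0,"dy": 0,"dz": 0,"roll": 0},
  {"dx": 0,"dy": 0,"dz": 0,"roll": 0},
])

```text
time: 5.7
tcp_pos: [0.5145, 0.0629, 0.13]
tool_rot: [-1.293, 1.16, 1.309]
contact_force: [0.2, 0.2, -6.3]
opening: 0.0577
```

```bash
python3 st.py
```

```text
5.7 [0.5145 0.0629 0.13  ] jaw 97.03 down [-0.0138 -0.0018 -0.9999] F [ 0.2   0.16 -6.33] T [ 0.0141 -0.0403  0.0471] 0.0577 eff [-3.0000e-03 -4.5135e+01  3.1160e+00 -3.9422e+01  6.0000e-02  2.6200e-01
 -7.0000e-03] dq 0.003
```

Request:
move_arm([
  {"dx": 0.035,"dy": 0.004,"dz": 0,"roll": 0},
  {"dx": 0,"dy": 0,"dz": 0,"roll": 0},
  {"dx": 0,"dy": 0,"dz": 0,"roll": 0},
  {"dx": 0,"dy": 0,"dz": 0,"roll": 0},
  {"dx": 0,"dy": 0,"dz": 0,"roll": 0},
])

```text
time: 6.2
tcp_pos: [0.5511, 0.0671, 0.1295]
tool_rot: [-1.293, 1.161, 1.309]
contact_force: [0.1, 0.2, -6.5]
opening: 0.0577
```

```bash
python3 st.py
```

```text
6.2 [0.5511 0.0671 0.1295] jaw 97.04 down [-0.0144 -0.0026 -0.9999] F [ 0.11  0.23 -6.47] T [ 0.0202  0.0358 -0.0377] 0.0577 eff [-2.8000e-02 -5.1034e+01  4.9810e+00 -4.0145e+01  4.4000e-02  9.2000e-02
  5.0000e-03] dq 0.001
```

Request:
move_arm([
  {"dx": -0.035,"dy": -0.004,"dz": 0,"roll": 0},
  {"dx": 0,"dy": 0,"dz": 0,"roll": 0},
  {"dx": 0,"dy": 0,"dz": 0,"roll": 0},
  {"dx": 0,"dy": 0,"dz": 0,"roll": 0},
  {"dx": 0,"dy": 0,"dz": 0,"roll": 0},
])

```text
time: 6.7
tcp_pos: [0.5141, 0.0629, 0.1295]
tool_rot: [-1.293, 1.16, 1.31]
contact_force: [0.5, -0.3, -5.9]
opening: 0.0576
```

```bash
python3 st.py
```

```text
6.7 [0.5141 0.0629 0.1295] jaw 97.04 down [-0.0148 -0.0019 -0.9999] F [ 0.51 -0.27 -5.87] T [ 0.0194 -0.0344 -0.0135] 0.0576 eff [-4.0000e-03 -4.5027e+01  3.1560e+00 -3.9392e+01  5.8000e-02  2.7100e-01
 -7.0000e-03] dq 0.003
```

```bash
cat > rd.py <<'E'
from h import *
from bench import env
import sys
n=int(sys.argv[1]) if len(sys.argv)>1 else 16
a=[]
for i in range(n):
    env.get_image("wrist"); o=env.observe(); M=R.from_rotvec(o["tool_rot"]).as_matrix()
    z=M[:,2]*(1 if M[1,2]>0 else -1); a.append([o["ft_torque"]@z, o["contact_force"][2],o["effort"][5],o["effort"][6]])
a=np.array(a); print("t",o["time"],"My mean",a[:,0].mean().round(4),"se",(a[:,0].std()/n**.5).round(4),"Fz",a[:,1].mean().round(3),"eff6",a[:,2].mean().round(3),"eff7",a[:,3].mean().round(4),o["tcp_pos"].round(4),M[:,0].round(4))
E
python3 rd.py
```

```text
t 7.5 My mean -0.0127 se 0.0118 Fz -6.078 eff6 0.189 eff7 0.0001 [0.5137 0.0628 0.1292] [-0.0155 -0.0022 -0.9999]
```

Request:
move_arm([
  {"dx": 0.04,"dy": 0.005,"dz": 0,"roll": 0},
  {"dx": 0,"dy": 0,"dz": 0,"roll": 0},
  {"dx": 0,"dy": 0,"dz": 0,"roll": 0},
  {"dx": 0,"dy": 0,"dz": 0,"roll": 0},
  {"dx": 0,"dy": 0,"dz": 0,"roll": 0},
])

```text
time: 8.0
tcp_pos: [0.5528, 0.0679, 0.1274]
tool_rot: [-1.292, 1.164, 1.313]
contact_force: [0.2, 0.6, -5.9]
opening: 0.0573
```

```bash
python3 rd.py
```

```text
t 8.8 My mean 0.0038 se 0.008 Fz -6.19 eff6 0.193 eff7 -0.0018 [0.5533 0.068  0.1274] [-0.0192 -0.0032 -0.9998]
```

Request:
move_arm([
  {"dx": -0.04,"dy": -0.005,"dz": 0,"roll": 0},
  {"dx": 0,"dy": 0,"dz": 0,"roll": 0},
  {"dx": 0,"dy": 0,"dz": 0,"roll": 0},
  {"dx": 0,"dy": 0,"dz": 0,"roll": 0},
  {"dx": 0,"dy": 0,"dz": 0,"roll": 0},
])

```text
time: 9.3
tcp_pos: [0.5114, 0.0623, 0.1261]
tool_rot: [-1.291, 1.167, 1.314]
contact_force: [-0.1, 0.1, -6.3]
opening: 0.0579
```

```bash
sed -i 's/^a=np.array(a);/a=np.array(a);print(a[:,2].round(3));/' rd.py; python3 rd.py
```

```text
[0.27  0.268 0.257 0.246 0.238 0.234 0.227 0.22  0.441 0.214 0.2   0.222
 0.228 0.227 0.228 0.228]
t 10.1 My mean -0.0201 se 0.0123 Fz -5.802 eff6 0.247 eff7 0.0001 [0.5108 0.0623 0.1258] [-0.0225 -0.0046 -0.9997]
```

Request:
move_arm([
  {"dx": 0.045,"dy": 0.0055,"dz": 0.003,"roll": 0},
  {"dx": 0.02,"dy": 0.0025,"dz": 0,"roll": 0},
  {"dx": 0,"dy": 0,"dz": 0,"roll": 0},
  {"dx": 0,"dy": 0,"dz": 0,"roll": 0},
  {"dx": 0,"dy": 0,"dz": 0,"roll": 0},
])

```text
time: 10.6
tcp_pos: [0.5742, 0.0703, 0.1269]
tool_rot: [-1.288, 1.171, 1.32]
contact_force: [-0.3, 0.0, -6.0]
opening: 0.0578
```

```bash
python3 rd.py 24
```

```text
[0.2   0.239 0.267 0.275 0.276 0.276 0.275 0.274 0.273 0.273 0.272 0.272
 0.271 0.271 0.271 0.271 0.271 0.27  0.27  0.27  0.27  0.271 0.27  0.27 ]
t 11.8 My mean -0.0318 se 0.0053 Fz -6.049 eff6 0.268 eff7 -0.0017 [0.5748 0.0704 0.1271] [-0.0273 -0.0044 -0.9996]
```

Request:
move_arm([
  {"dx": -0.045,"dy": -0.0055,"dz": 0.003,"roll": 0},
  {"dx": -0.02,"dy": -0.0025,"dz": 0,"roll": 0},
  {"dx": 0,"dy": 0,"dz": 0,"roll": 0},
  {"dx": 0,"dy": 0,"dz": 0,"roll": 0},
  {"dx": 0,"dy": 0,"dz": 0,"roll": 0},
])

```text
time: 12.3
tcp_pos: [0.5085, 0.062, 0.1285]
tool_rot: [-1.289, 1.174, 1.319]
contact_force: [-0.0, 0.3, -6.2]
opening: 0.0575
```

```bash
python3 rd.py 24
```

```text
[0.412 0.347 0.313 0.295 0.289 0.283 0.275 0.347 0.305 0.274 0.277 0.287
 0.29  0.29  0.29  0.29  0.29  0.29  0.29  0.29  0.29  0.29  0.29  0.29 ]
t 13.5 My mean -0.0272 se 0.0054 Fz -6.142 eff6 0.299 eff7 -0.0002 [0.5079 0.0619 0.1282] [-0.0297 -0.007  -0.9995]
```

Request:
move_arm([
  {"dx": 0.015,"dy": 0.003,"dz": -0.02,"roll": 0},
  {"dx": 0,"dy": 0,"dz": -0.025,"roll": 0},
  {"dx": 0,"dy": 0,"dz": -0.02,"roll": 0},
  {"dx": 0,"dy": 0,"dz": -0.008,"roll": 0},
  {"dx": 0,"dy": 0,"dz": 0,"roll": 0},
])

```text
time: 14.0
tcp_pos: [0.5246, 0.0656, 0.0541]
tool_rot: [-1.29, 1.171, 1.319]
contact_force: [-0.1, -0.2, -6.3]
opening: 0.0577
```

```bash
python3 st.py
```

```text
14.0 [0.5246 0.0656 0.0541] jaw 97.12 down [-0.0269 -0.0058 -0.9996] F [-0.07 -0.17 -6.26] T [ 0.0351 -0.0056 -0.0248] 0.0577 eff [ 4.0000e-02 -5.0191e+01  5.7680e+00 -3.5714e+01 -7.3000e-02 -1.8000e-01
  1.2000e-01] dq 0.009
```

Request:
move_arm([
  {"dx": 0.002,"dy": 0,"dz": -0.006,"roll": 0},
  {"dx": 0,"dy": 0,"dz": -0.003,"roll": 0},
  {"dx": 0,"dy": 0,"dz": 0,"roll": 0},
  {"dx": 0,"dy": 0,"dz": 0,"roll": 0},
  {"dx": 0,"dy": 0,"dz": 0,"roll": 0},
])

```text
time: 14.5
tcp_pos: [0.5291, 0.0661, 0.0481]
tool_rot: [-1.291, 1.166, 1.316]
contact_force: [-0.7, -0.7, -6.1]
opening: 0.0574
```

```bash
python3 st.py
```

```text
14.5 [0.5291 0.0661 0.0481] jaw 97.11 down [-0.022  -0.0038 -0.9998] F [-0.7  -0.67 -6.11] T [ 0.1126  0.0228 -0.0342] 0.0574 eff [ 3.5000e-02 -5.2001e+01  6.1980e+00 -3.5880e+01  6.2000e-02  2.0500e-01
  2.0000e-03] dq 0.003
```

Request:
move_arm([
  {"dx": -0.003,"dy": -0.001,"dz": -0.004,"roll": 0},
  {"dx": 0,"dy": 0,"dz": -0.002,"roll": 0},
  {"dx": 0,"dy": 0,"dz": -0.001,"roll": 0},
  {"dx": 0,"dy": 0,"dz": 0,"roll": 0},
  {"dx": 0,"dy": 0,"dz": 0,"roll": 0},
])

```text
time: 15.0
tcp_pos: [0.5269, 0.0654, 0.0449]
tool_rot: [-1.291, 1.162, 1.315]
contact_force: [-0.1, -1.0, -4.7]
opening: 0.0574
```

```bash
python3 st.py
```

```text
15.0 [0.5269 0.0654 0.0449] jaw 97.12 down [-1.940e-02 -8.000e-04 -9.998e-01] F [-0.12 -0.97 -4.68] T [ 0.0549 -0.0505  0.0525] 0.0574 eff [ 9.6000e-02 -5.1647e+01  6.1590e+00 -3.5598e+01  5.6000e-02  2.3300e-01
  2.0000e-03] dq 0.005
```

Partly touching the bench; one more small push, then release.

Request:
move_arm([
  {"dx": 0,"dy": 0,"dz": -0.002,"roll": 0},
  {"dx": 0,"dy": 0,"dz": -0.002,"roll": 0},
  {"dx": 0,"dy": 0,"dz": -0.001,"roll": 0},
  {"dx": 0,"dy": 0,"dz": 0,"roll": 0},
  {"dx": 0,"dy": 0,"dz": 0,"roll": 0},
])

```text
time: 15.5
tcp_pos: [0.5271, 0.0655, 0.0447]
tool_rot: [-1.289, 1.16, 1.316]
contact_force: [-1.8, -0.1, -1.8]
opening: 0.0577
```

```bash
python3 st.py
```

```text
15.5 [0.5271 0.0655 0.0447] jaw 97.13 down [-0.0196  0.0018 -0.9998] F [-1.75 -0.1  -1.83] T [-0.1093  0.2836 -0.0418] 0.0577 eff [ 6.8000e-02 -4.9879e+01  5.8650e+00 -3.4460e+01 -6.9000e-02 -1.9600e-01
  2.6000e-02] dq 0.002
```

Request:
move_arm([
  {"dx": -0.001,"dy": 0,"dz": -0.002,"roll": 0},
  {"dx": 0,"dy": 0,"dz": -0.001,"roll": 0},
  {"dx": 0,"dy": 0,"dz": 0,"roll": 0},
  {"dx": 0,"dy": 0,"dz": 0,"roll": 0},
  {"dx": 0,"dy": 0,"dz": 0,"roll": 0},
])

```text
time: 16.0
tcp_pos: [0.5273, 0.0656, 0.0446]
tool_rot: [-1.289, 1.158, 1.316]
contact_force: [-3.6, 0.2, 3.1]
opening: 0.0577
```

Request:
move_arm([
  {"dx": 0,"dy": 0,"dz": 0,"roll": 0},
  {"dx": 0,"dy": 0,"dz": 0,"roll": 0},
  {"dx": 0,"dy": 0,"dz": 0,"roll": 0},
  {"dx": 0,"dy": 0,"dz": 0,"roll": 0},
  {"dx": 0,"dy": 0,"dz": 0.005,"roll": 0},
], gripper=1)

```text
time: 16.5
tcp_pos: [0.5283, 0.0658, 0.0495]
tool_rot: [-1.29, 1.157, 1.315]
contact_force: [-0.4, -0.2, -1.2]
opening: 0.0847
```

```bash
python3 st.py
```

```text
16.5 [0.5283 0.0658 0.0495] jaw 97.14 down [-0.0164  0.0029 -0.9999] F [-0.37 -0.19 -1.23] T [-0.0111 -0.0284  0.0718] 0.0847 eff [  0.262 -47.881   5.528 -33.331  -0.14   -0.26    0.147] dq 0.112
```

Request:
move_arm([
  {"dx": 0,"dy": 0,"dz": 0.04,"roll": 0},
  {"dx": 0,"dy": 0,"dz": 0.045,"roll": 0},
  {"dx": 0,"dy": -0.02,"dz": 0.025,"roll": 0},
  {"dx": 0.005,"dy": -0.045,"dz": 0,"roll": 0},
  {"dx": 0.005,"dy": -0.045,"dz": 0,"roll": 0},
])

```text
time: 17.0
tcp_pos: [0.5381, -0.0401, 0.1659]
tool_rot: [-1.299, 1.148, 1.323]
contact_force: [0.3, -0.6, -0.5]
opening: 0.0874
```

Request:
move_arm([
  {"dx": 0.005,"dy": -0.045,"dz": 0,"roll": 0},
  {"dx": 0,"dy": -0.01,"dz": 0,"roll": 0},
  {"dx": 0,"dy": 0,"dz": 0,"roll": 0},
  {"dx": 0,"dy": 0,"dz": 0,"roll": 0},
  {"dx": 0,"dy": 0,"dz": 0,"roll": 0},
])

```text
time: 17.5
tcp_pos: [0.5434, -0.1023, 0.1687]
tool_rot: [-1.296, 1.15, 1.314]
contact_force: [0.4, -0.5, -0.2]
opening: 0.087
```

```bash
python3 st.py;python3 - <<'E'
import cv2,pickle
from bench import env
o=env.observe();r=env.get_image("wrist");cv2.imwrite("pics/w2.png",r["img"][:,:,::-1]);pickle.dump((r,o),open("w2.pkl","wb"))
E
```

```text
17.5 [ 0.5434 -0.1023  0.1687] jaw 97.43 down [-0.0107  0.0031 -0.9999] F [ 0.38 -0.48 -0.22] T [ 0.0341 -0.0338  0.0008] 0.087 eff [ 9.4300e-01 -4.3678e+01  5.5910e+00 -3.8480e+01  1.5900e-01  1.1800e-01
  3.9000e-02] dq 0.014
```

View pics/w2.png

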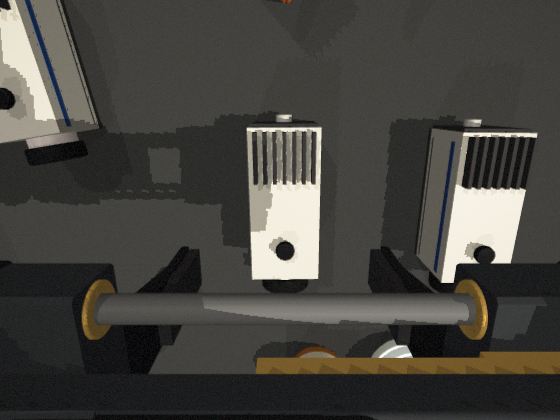

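B is centred between the jaws, with its screw at (285,250). A stands upright on the right, with its screw at (484,254).

Run:
```python
import pickle,numpy as np
from h import *
r,o=pickle.load(open("w2.pkl","rb"));T=wT(r,o)
for n,pts,sc in (("B",[(252,278),(319,278),(322,127),(247,127)],(285,250)),("A",[(444,282),(509,282),(536,134),(463,132)],(484,255))):
    w=np.array([ray(r,p,.066,T)[:2] for p in pts]); s=ray(r,sc,.077,T)[:2]
    print(n,w.round(4).tolist(),s,"yaws",yaw(w[0]-w[3]),yaw(w[1]-w[2]),yaw(w[1]-w[0])-90,"w",np.linalg.norm(w[0]-w[1]))
    t=np.radians((yaw(w[0]-w[3])+yaw(w[1]-w[2]))/2);x=np.array([np.cos(t),np.sin(t)])
    print((w[0]+w[1])/2-.065*x, s-.035*x)
```

```text
B [[0.612, -0.1213], [0.6045, -0.0629], [0.4764, -0.081], [0.484, -0.1385]] [ 0.5773297 -0.0966804] yaws 7.684002258828792 8.057190459788632 7.315887093831222 w 0.058867763530062386
[ 0.54381783 -0.10097542] [ 0.54265941 -0.10147317]
A [[0.5942, 0.0474], [0.5869, 0.1046], [0.46, 0.0856], [0.4659, 0.0286]] [0.56067145 0.0675264 ] yaws 8.366099583026 8.513377689080064 7.311565424043238 w 0.057691584458135686
[0.52627269 0.06649421] [0.52605048 0.06238948]
```

Request:
move_arm([
  {"dx": 0,"dy": 0.002,"dz": -0.04,"roll": 0},
  {"dx": 0,"dy": 0,"dz": -0.04,"roll": 0},
  {"dx": 0,"dy": 0,"dz": -0.02,"roll": 0},
  {"dx": 0,"dy": 0,"dz": 0,"roll": 0},
  {"dx": 0,"dy": 0,"dz": 0,"roll": 0},
])

```text
time: 18.05
tcp_pos: [0.5449, -0.092, 0.0668]
tool_rot: [-1.304, 1.14, 1.321]
contact_force: [-0.7, -0.0, 0.2]
opening: 0.0867
```

```bash
python3 st.py
```

```text
18.05 [ 0.5449 -0.092   0.0668] jaw 98.08 down [-0.0084  0.0057 -0.9999] F [-0.71 -0.02  0.22] T [ 0.0369 -0.0038 -0.0211] 0.0867 eff [ 3.0000e-03 -4.7252e+01  6.9280e+00 -3.3066e+01 -3.4000e-02  3.5000e-02
  5.3000e-02] dq 0.012
```

Request:
move_arm([
  {"dx": -0.001,"dy": -0.009,"dz": 0,"roll": -0.5},
  {"dx": 0,"dy": 0,"dz": -0.02,"roll": 0},
  {"dx": 0,"dy": 0,"dz": -0.003,"roll": 0},
  {"dx": 0,"dy": 0,"dz": 0,"roll": 0},
  {"dx": 0,"dy": 0,"dz": 0,"roll": 0},
])

```text
time: 18.55
tcp_pos: [0.5479, -0.1023, 0.0498]
tool_rot: [-1.302, 1.139, 1.308]
contact_force: [0.1, -0.5, -0.1]
opening: 0.0869
```

Request:
move_arm([
  {"dx": 0,"dy": 0,"dz": 0,"roll": 0},
  {"dx": 0,"dy": 0,"dz": 0,"roll": 0},
  {"dx": 0,"dy": 0,"dz": 0,"roll": 0},
  {"dx": 0,"dy": 0,"dz": 0,"roll": 0},
  {"dx": 0,"dy": 0,"dz": 0,"roll": 0},
])

```text
time: 19.05
tcp_pos: [0.5493, -0.1026, 0.0522]
tool_rot: [-1.303, 1.136, 1.306]
contact_force: [-0.5, -0.4, -0.2]
opening: 0.0868
```

```bash
python3 st.py
```

```text
19.05 [ 0.5493 -0.1026  0.0522] jaw 97.57 down [ 0.0037  0.0064 -1.    ] F [-0.52 -0.41 -0.24] T [ 0.0371  0.0224 -0.0197] 0.0868 eff [ 1.7000e-02 -5.0042e+01  7.8650e+00 -3.3695e+01  3.4000e-02  4.6000e-02
 -1.0000e-03] dq 0.002
```

Request:
move_arm([
  {"dx": -0.005,"dy": 0.0015,"dz": -0.008,"roll": 0},
  {"dx": 0,"dy": 0,"dz": 0,"roll": 0},
  {"dx": 0,"dy": 0,"dz": 0,"roll": 0},
  {"dx": 0,"dy": 0,"dz": 0,"roll": 0},
  {"dx": 0,"dy": 0,"dz": 0,"roll": 0},
], gripper=-1)

```text
time: 19.55
tcp_pos: [0.5433, -0.101, 0.0431]
tool_rot: [-1.303, 1.137, 1.306]
contact_force: [0.1, -2.2, 0.4]
opening: 0.0577
```

```bash
python3 st.py
```

```text
19.55 [ 0.5433 -0.101   0.0431] jaw 97.57 down [ 0.0027  0.0062 -1.    ] F [ 0.12 -2.22  0.37] T [-0.2006 -0.0512  0.0689] 0.0577 eff [-3.9900e-01 -4.9250e+01  7.3250e+00 -3.2708e+01 -7.4000e-02  2.2300e-01
 -1.5000e-02] dq 0.002
```

Request:
move_arm([
  {"dx": 0,"dy": 0,"dz": 0.02,"roll": 0},
  {"dx": 0,"dy": 0,"dz": 0.03,"roll": 0},
  {"dx": 0,"dy": 0,"dz": 0.015,"roll": 0},
  {"dx": -0.025,"dy": -0.003,"dz": 0,"roll": 0},
  {"dx": 0,"dy": 0,"dz": 0,"roll": 0},
])

```text
time: 20.05
tcp_pos: [0.5133, -0.1039, 0.1064]
tool_rot: [-1.298, 1.145, 1.313]
contact_force: [-0.8, 0.3, -6.0]
opening: 0.0574
```

Request:
move_arm([
  {"dx": 0.045,"dy": 0.006,"dz": 0,"roll": 0},
  {"dx": 0.02,"dy": 0.0025,"dz": 0,"roll": 0},
  {"dx": 0,"dy": 0,"dz": 0,"roll": 0},
  {"dx": 0,"dy": 0,"dz": 0,"roll": 0},
  {"dx": 0,"dy": 0,"dz": 0,"roll": 0},
])

```text
time: 20.55
tcp_pos: [0.5754, -0.0942, 0.1027]
tool_rot: [-1.292, 1.149, 1.32]
contact_force: [0.0, 0.4, -6.6]
opening: 0.0578
```

```bash
python3 rd.py 20
```

```text
[0.018 0.112 0.161 0.167 0.161 0.155 0.151 0.149 0.148 0.147 0.146 0.146
 0.146 0.146 0.146 0.146 0.146 0.145 0.146 0.146]
t 21.55 My mean 0.0259 se 0.0053 Fz -5.869 eff6 0.141 eff7 -0.0008 [ 0.5764 -0.0941  0.1034] [-0.0135  0.0079 -0.9999]
```

Request:
move_arm([
  {"dx": -0.045,"dy": -0.006,"dz": 0,"roll": 0},
  {"dx": -0.02,"dy": -0.0025,"dz": 0,"roll": 0},
  {"dx": 0,"dy": 0,"dz": 0,"roll": 0},
  {"dx": 0,"dy": 0,"dz": 0,"roll": 0},
  {"dx": 0,"dy": 0,"dz": 0,"roll": 0},
])

```text
time: 22.05
tcp_pos: [0.5103, -0.1028, 0.1023]
tool_rot: [-1.294, 1.149, 1.32]
contact_force: [-0.2, 0.9, -6.0]
opening: 0.0575
```

```bash
python3 rd.py 20
```

```text
[0.24  0.193 0.159 0.147 0.145 0.146 0.148 0.149 0.151 0.152 0.153 0.153
 0.154 0.154 0.154 0.155 0.155 0.155 0.154 0.155]
t 23.05 My mean 0.0269 se 0.0062 Fz -5.91 eff6 0.159 eff7 -0.0004 [ 0.5096 -0.1029  0.102 ] [-0.0153  0.0064 -0.9999]
```

Request:
move_arm([
  {"dx": 0.03,"dy": 0.001,"dz": -0.015,"roll": 0},
  {"dx": 0,"dy": 0,"dz": -0.02,"roll": 0},
  {"dx": 0,"dy": 0,"dz": -0.01,"roll": 0},
  {"dx": 0,"dy": 0,"dz": -0.004,"roll": 0},
  {"dx": 0,"dy": 0,"dz": 0,"roll": 0},
])

```text
time: 23.55
tcp_pos: [0.5411, -0.1016, 0.0524]
tool_rot: [-1.294, 1.147, 1.32]
contact_force: [0.8, -0.5, -6.3]
opening: 0.0577
```

```bash
python3 st.py
```

```text
23.55 [ 0.5411 -0.1016  0.0524] jaw 97.58 down [-0.0136  0.0072 -0.9999] F [ 0.82 -0.46 -6.32] T [ 0.0466  0.0744 -0.0045] 0.0577 eff [-4.1000e-02 -5.1260e+01  8.2900e+00 -3.5906e+01 -9.2000e-02 -1.3400e-01
  8.0000e-02] dq 0.006
```

Request:
move_arm([
  {"dx": 0,"dy": 0,"dz": -0.006,"roll": 0},
  {"dx": 0,"dy": 0,"dz": -0.004,"roll": 0},
  {"dx": 0,"dy": 0,"dz": -0.002,"roll": 0},
  {"dx": 0,"dy": 0,"dz": 0,"roll": 0},
  {"dx": 0,"dy": 0,"dz": 0,"roll": 0},
])

```text
time: 24.05
tcp_pos: [0.5425, -0.1017, 0.0442]
tool_rot: [-1.294, 1.143, 1.317]
contact_force: [0.4, -0.2, -5.7]
opening: 0.058
```

```bash
python3 st.py
```

```text
24.05 [ 0.5425 -0.1017  0.0442] jaw 97.57 down [-0.0091  0.0095 -0.9999] F [ 0.37 -0.15 -5.72] T [-0.0097  0.0545 -0.0027] 0.058 eff [ 1.8000e-02 -5.2818e+01  8.7760e+00 -3.5654e+01  1.3000e-02  2.0000e-01
  6.0000e-03] dq 0.008
```

Request:
move_arm([
  {"dx": 0,"dy": 0,"dz": -0.003,"roll": 0},
  {"dx": 0,"dy": 0,"dz": -0.002,"roll": 0},
  {"dx": 0,"dy": 0,"dz": -0.002,"roll": 0},
  {"dx": 0,"dy": 0,"dz": -0.002,"roll": 0},
  {"dx": 0,"dy": 0,"dz": 0,"roll": 0},
])

```text
time: 24.55
tcp_pos: [0.5434, -0.1018, 0.0433]
tool_rot: [-1.291, 1.137, 1.318]
contact_force: [0.2, -0.6, -5.8]
opening: 0.0577
```

```bash
python3 st.py
```

```text
24.55 [ 0.5434 -0.1018  0.0433] jaw 97.57 down [-0.007   0.0151 -0.9999] F [ 0.22 -0.6  -5.79] T [-0.0071 -0.0032 -0.0119] 0.0577 eff [ 5.2000e-02 -5.3489e+01  8.9210e+00 -3.5788e+01  7.0000e-03  4.5700e-01
  3.0000e-02] dq 0.022
```

Request:
move_arm([
  {"dx": 0,"dy": 0,"dz": -0.003,"roll": 0},
  {"dx": 0,"dy": 0,"dz": -0.002,"roll": 0},
  {"dx": 0,"dy": 0,"dz": 0,"roll": 0},
  {"dx": 0,"dy": 0,"dz": 0,"roll": 0},
  {"dx": 0,"dy": 0,"dz": 0,"roll": 0},
])

```text
time: 25.05
tcp_pos: [0.5445, -0.1016, 0.0422]
tool_rot: [-1.29, 1.133, 1.317]
contact_force: [-3.2, 0.4, 4.0]
opening: 0.0575
```

```bash
python3 st.py
```

```text
25.05 [ 0.5445 -0.1016  0.0422] jaw 97.57 down [-0.0049  0.018  -0.9998] F [-3.22  0.36  4.  ] T [ 0.0126  0.773  -0.0242] 0.0575 eff [ 1.2400e-01 -4.8853e+01  8.0140e+00 -3.3377e+01 -2.0900e-01 -1.1200e+00
  2.3000e-02] dq 0.002
```

Request:
move_arm([
  {"dx": 0,"dy": 0,"dz": 0,"roll": 0},
  {"dx": 0,"dy": 0,"dz": 0,"roll": 0},
  {"dx": 0,"dy": 0,"dz": 0,"roll": 0},
  {"dx": 0,"dy": 0,"dz": 0,"roll": 0},
  {"dx": 0,"dy": 0,"dz": 0.005,"roll": 0},
], gripper=1)

```text
time: 25.55
tcp_pos: [0.5456, -0.1017, 0.047]
tool_rot: [-1.292, 1.133, 1.316]
contact_force: [-0.3, 0.8, -1.0]
opening: 0.085
```

Request:
move_arm([
  {"dx": 0,"dy": 0,"dz": 0.04,"roll": 0},
  {"dx": 0,"dy": 0,"dz": 0.045,"roll": 0},
  {"dx": 0,"dy": -0.01,"dz": 0.03,"roll": 1},
  {"dx": -0.015,"dy": -0.04,"dz": 0,"roll": 1},
  {"dx": -0.017,"dy": -0.043,"dz": 0,"roll": 2},
])

```text
time: 26.05
tcp_pos: [0.5151, -0.1905, 0.1683]
tool_rot: [-1.352, 1.088, 1.375]
contact_force: [0.1, -0.6, -0.0]
opening: 0.0868
```

Request:
move_arm([
  {"dx": -0.017,"dy": -0.043,"dz": 0,"roll": 2},
  {"dx": -0.017,"dy": -0.043,"dz": 0,"roll": 2},
  {"dx": -0.01,"dy": -0.025,"dz": 0,"roll": 1},
  {"dx": 0,"dy": 0,"dz": 0,"roll": 0},
  {"dx": 0,"dy": 0,"dz": 0,"roll": 0},
])

```text
time: 26.55
tcp_pos: [0.4661, -0.3124, 0.1723]
tool_rot: [-1.416, 1.041, 1.429]
contact_force: [0.1, 1.2, -0.3]
opening: 0.0869
```

```bash
python3 st.py;python3 - <<'E'
import cv2,pickle
from bench import env
o=env.observe();r=env.get_image("wrist");cv2.imwrite("pics/w3.png",r["img"][:,:,::-1]);pickle.dump((r,o),open("w3.pkl","wb"));print(o["qpos"])
E
```

```text
26.55 [ 0.4661 -0.3124  0.1723] jaw 107.1 down [ 8.000e-04  1.340e-02 -9.999e-01] F [ 0.09  1.25 -0.33] T [ 0.1037  0.0258 -0.0566] 0.0869 eff [ 1.7850e+00 -4.2527e+01  8.0920e+00 -3.8426e+01  2.6300e-01  3.3000e-02
  2.1000e-01] dq 0.026
[-0.14268726  0.21993948  0.76657126  1.76527851 -0.17348528  1.22855383
  2.54070322]
```

View pics/w3.png

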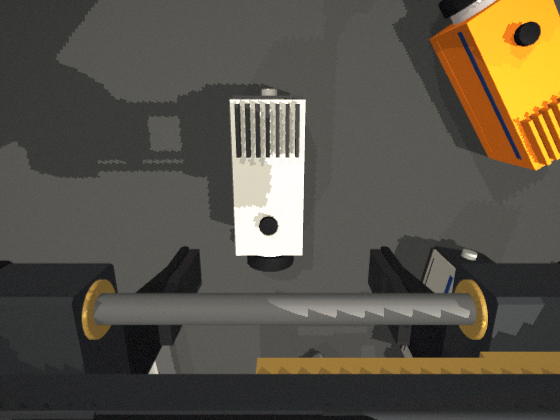

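C sits between the jaws with front top corners at (236,256) and (302,255), rear corners at (306,100) and (230,100), and its screw at (268,225). Joint 7 is close to its limit.

Run:
```python
import pickle,numpy as np
from h import *
r,o=pickle.load(open("w3.pkl","rb"));T=wT(r,o)
for n,pts,sc in (("C",[(236,256),(302,255),(306,100),(230,100)],(268,226)),):
    w=np.array([ray(r,p,.066,T)[:2] for p in pts]); s=ray(r,sc,.077,T)[:2]
    print(n,w.round(4).tolist(),s,"yaws",yaw(w[0]-w[3]),yaw(w[1]-w[2]),yaw(w[1]-w[0])-90,"w",np.linalg.norm(w[0]-w[1]))
    t=np.radians((yaw(w[0]-w[3])+yaw(w[1]-w[2]))/2);x=np.array([np.cos(t),np.sin(t)])
    print((w[0]+w[1])/2-.065*x, s-.035*x)
```

```text
C [[0.5239, -0.3373], [0.5063, -0.2824], [0.3824, -0.3195], [0.3995, -0.3749]] [ 0.48512095 -0.3192252 ] yaws 16.796053899114835 16.650288116015556 17.741054228125478 w 0.057686075921804796
[ 0.45282554 -0.32857388] [ 0.45160123 -0.32929637]
```

I'll use the half-turn grasp so joint 7 stays away from its limit.

Request:
move_arm([
  {"dx": 0,"dy": 0,"dz": 0,"roll": -8.5},
  {"dx": 0,"dy": 0,"dz": 0,"roll": -8.5},
  {"dx": 0,"dy": 0,"dz": 0,"roll": -8.5},
  {"dx": 0,"dy": 0,"dz": 0,"roll": -8.5},
  {"dx": 0,"dy": 0,"dz": 0,"roll": -8.5},
])

```text
time: 27.1
tcp_pos: [0.4704, -0.3049, 0.1724]
tool_rot: [-0.866, 1.374, 0.872]
contact_force: [0.1, 0.4, -0.0]
opening: 0.0869
```

Request:
move_arm([
  {"dx": 0,"dy": 0,"dz": 0,"roll": -8.5},
  {"dx": 0,"dy": 0,"dz": 0,"roll": -8.5},
  {"dx": 0,"dy": 0,"dz": 0,"roll": -8.5},
  {"dx": 0,"dy": 0,"dz": 0,"roll": -8.5},
  {"dx": 0,"dy": 0,"dz": 0,"roll": -8.5},
])

```text
time: 27.6
tcp_pos: [0.4754, -0.2957, 0.1722]
tool_rot: [-0.289, 1.534, 0.29]
contact_force: [0.3, -0.0, -0.3]
opening: 0.087
```

Request:
move_arm([
  {"dx": 0,"dy": 0,"dz": 0,"roll": -8.5},
  {"dx": 0,"dy": 0,"dz": 0,"roll": -8.5},
  {"dx": 0,"dy": 0,"dz": 0,"roll": -8.5},
  {"dx": 0,"dy": 0,"dz": 0,"roll": -8.5},
  {"dx": 0,"dy": 0,"dz": 0,"roll": -8.5},
])

```text
time: 28.1
tcp_pos: [0.4803, -0.2862, 0.1718]
tool_rot: [0.296, 1.532, -0.299]
contact_force: [-0.7, -0.7, -0.5]
opening: 0.0872
```

```bash
sed -i 's/^print(/print("q",o["qpos"].round(2));print(/' st.py; python3 st.py
```

```text
q [-0.51  0.29  1.16  1.8  -0.29  1.22  0.35]
28.1 [ 0.4803 -0.2862  0.1718] jaw -21.79 down [ 0.017  -0.0053 -0.9998] F [-0.69 -0.7  -0.45] T [-0.1036  0.0882 -0.0093] 0.0872 eff [  2.182 -34.318   9.596 -37.833   0.277  -0.097   2.887] dq 1.384
```

The roll drives joint 3 towards its range end (1.16 of 1.39). I'll go back: the first grasp keeps joint 7 at about 2.55 of 2.65, and it eases as soon as C moves towards the tray.

Request:
move_arm([
  {"dx": 0,"dy": 0,"dz": 0,"roll": 8.5},
  {"dx": 0,"dy": 0,"dz": 0,"roll": 8.5},
  {"dx": 0,"dy": 0,"dz": 0,"roll": 8.5},
  {"dx": 0,"dy": 0,"dz": 0,"roll": 8.5},
  {"dx": 0,"dy": 0,"dz": 0,"roll": 8.5},
])

```text
time: 28.6
tcp_pos: [0.4853, -0.2759, 0.171]
tool_rot: [-0.282, 1.536, 0.292]
contact_force: [0.1, -0.9, -0.7]
opening: 0.0871
```

```bash
python3 st.py
```

```text
q [-0.4   0.24  0.99  1.79 -0.23  1.22  1.02]
28.6 [ 0.4853 -0.2759  0.171 ] jaw 21.0 down [ 0.0144  0.0094 -0.9999] F [ 0.09 -0.93 -0.68] T [-0.0526  0.0804  0.0449] 0.0871 eff [-1.8450e+00 -3.5635e+01  9.7170e+00 -3.8025e+01 -2.4400e-01  1.8000e-02
 -2.9190e+00] dq 1.372
```

Request:
move_arm([
  {"dx": 0,"dy": 0,"dz": 0,"roll": 8.5},
  {"dx": 0,"dy": 0,"dz": 0,"roll": 8.5},
  {"dx": 0,"dy": 0,"dz": 0,"roll": 8.5},
  {"dx": 0,"dy": 0,"dz": 0,"roll": 8.5},
  {"dx": 0,"dy": 0,"dz": 0,"roll": 8.5},
])

```text
time: 29.1
tcp_pos: [0.4897, -0.2664, 0.1709]
tool_rot: [-0.855, 1.377, 0.879]
contact_force: [0.1, -0.4, -0.3]
opening: 0.0871
```

```bash
python3 st.py
```

```text
q [-0.3   0.23  0.85  1.78 -0.2   1.23  1.72]
29.1 [ 0.4897 -0.2664  0.1709] jaw 63.97 down [ 0.0036  0.0197 -0.9998] F [ 0.09 -0.39 -0.28] T [0.0054 0.0224 0.0298] 0.0871 eff [ -1.444 -39.519   8.211 -38.121  -0.177   0.067  -2.941] dq 1.393
```

Request:
move_arm([
  {"dx": -0.011,"dy": -0.019,"dz": 0,"roll": 8.3},
  {"dx": -0.011,"dy": -0.019,"dz": 0,"roll": 8.3},
  {"dx": -0.01,"dy": -0.018,"dz": -0.01,"roll": 8.3},
  {"dx": -0.008,"dy": -0.015,"dz": -0.01,"roll": 8.3},
  {"dx": 0,"dy": 0,"dz": -0.01,"roll": 6.5},
])

```text
time: 29.6
tcp_pos: [0.4549, -0.3305, 0.1413]
tool_rot: [-1.382, 1.062, 1.415]
contact_force: [-0.1, -0.1, 0.4]
opening: 0.0868
```

```bash
python3 st.py
```

```text
q [-0.09  0.27  0.76  1.79 -0.21  1.18  2.57]
29.6 [ 0.4549 -0.3305  0.1413] jaw 105.11 down [-0.0084  0.0197 -0.9998] F [-0.1  -0.1   0.37] T [0.0674 0.0149 0.0204] 0.0868 eff [-1.0130e+00 -4.4894e+01  8.8670e+00 -3.7686e+01  1.1000e-02  5.3800e-01
 -1.4740e+00] dq 1.135
```

Request:
move_arm([
  {"dx": -0.002,"dy": 0,"dz": -0.02,"roll": -2},
  {"dx": 0,"dy": 0,"dz": -0.03,"roll": 0},
  {"dx": 0,"dy": 0,"dz": -0.02,"roll": 0},
  {"dx": 0,"dy": 0,"dz": 0,"roll": 0},
  {"dx": 0,"dy": 0,"dz": 0,"roll": 0},
])

```text
time: 30.1
tcp_pos: [0.4571, -0.3233, 0.0686]
tool_rot: [-1.365, 1.071, 1.4]
contact_force: [0.1, -0.5, 0.3]
opening: 0.0869
```

```bash
python3 st.py
```

```text
q [-0.05  0.35  0.72  1.86 -0.28  1.05  2.59]
30.1 [ 0.4571 -0.3233  0.0686] jaw 103.86 down [-0.0076  0.0228 -0.9997] F [ 0.13 -0.51  0.34] T [-0.0178  0.0793 -0.0133] 0.0869 eff [ 1.5000e-01 -4.7463e+01  9.0550e+00 -3.3034e+01 -4.0000e-02  7.9000e-02
  4.2000e-02] dq 0.016
```

Request:
move_arm([
  {"dx": -0.002,"dy": -0.004,"dz": 0,"roll": -2.5},
  {"dx": 0,"dy": 0,"dz": -0.012,"roll": 0},
  {"dx": 0,"dy": 0,"dz": -0.008,"roll": 0},
  {"dx": 0,"dy": 0,"dz": 0,"roll": 0},
  {"dx": 0,"dy": 0,"dz": 0,"roll": 0},
])

```text
time: 30.6
tcp_pos: [0.4587, -0.3256, 0.0504]
tool_rot: [-1.34, 1.089, 1.368]
contact_force: [0.3, 0.6, 1.1]
opening: 0.0871
```

```bash
python3 st.py
```

```text
q [-0.04  0.37  0.71  1.88 -0.3   1.01  2.58]
30.6 [ 0.4587 -0.3256  0.0504] jaw 101.69 down [-0.0024  0.0224 -0.9997] F [0.33 0.57 1.08] T [0.0031 0.0359 0.0159] 0.0871 eff [-9.0000e-02 -4.9855e+01  9.9280e+00 -3.2989e+01 -2.1000e-02  9.8000e-02
  1.1000e-02] dq 0.007
```

Request:
move_arm([
  {"dx": -0.004,"dy": -0.002,"dz": -0.007,"roll": 0},
  {"dx": 0,"dy": 0,"dz": 0,"roll": 0},
  {"dx": 0,"dy": 0,"dz": 0,"roll": 0},
  {"dx": 0,"dy": 0,"dz": 0,"roll": 0},
  {"dx": 0,"dy": 0,"dz": 0,"roll": 0},
], gripper=-1)

```text
time: 31.1
tcp_pos: [0.4544, -0.3281, 0.0432]
tool_rot: [-1.341, 1.089, 1.368]
contact_force: [0.5, -1.2, -0.9]
opening: 0.0589
```

```bash
python3 st.py
```

```text
q [-0.02  0.38  0.7   1.89 -0.31  1.    2.59]
31.1 [ 0.4544 -0.3281  0.0432] jaw 101.7 down [-0.0019  0.0222 -0.9998] F [ 0.52 -1.18 -0.9 ] T [-0.0813 -0.1197 -0.1003] 0.0589 eff [ -0.051 -50.969  10.086 -32.955   0.104   0.417   0.07 ] dq 0.002
```

Request:
move_arm([
  {"dx": 0,"dy": 0,"dz": 0,"roll": 0},
  {"dx": 0,"dy": 0,"dz": 0,"roll": 0},
  {"dx": 0,"dy": 0,"dz": 0.01,"roll": 0},
  {"dx": 0,"dy": 0,"dz": 0.02,"roll": 0},
  {"dx": 0,"dy": 0,"dz": 0.03,"roll": 0},
])

```text
time: 31.6
tcp_pos: [0.4506, -0.3254, 0.101]
tool_rot: [-1.333, 1.092, 1.378]
contact_force: [1.6, 0.1, -4.0]
opening: 0.0585
```

```bash
python3 st.py
```

```text
q [-0.06  0.3   0.73  1.84 -0.24  1.11  2.53]
31.6 [ 0.4506 -0.3254  0.101 ] jaw 101.7 down [-0.0117  0.0261 -0.9996] F [ 1.57  0.15 -4.02] T [-0.0289 -0.0363  0.0412] 0.0585 eff [  2.515 -44.572   8.742 -35.349  -0.713  -1.306   0.691] dq 0.594
```

Request:
move_arm([
  {"dx": 0.005,"dy": 0.02,"dz": 0.02,"roll": 0},
  {"dx": 0.01,"dy": 0.035,"dz": 0.025,"roll": -2},
  {"dx": 0.01,"dy": 0.035,"dz": 0.015,"roll": -2},
  {"dx": 0.005,"dy": 0.02,"dz": 0.005,"roll": -1},
  {"dx": 0,"dy": 0,"dz": 0,"roll": 0},
])

```text
time: 32.1
tcp_pos: [0.48, -0.2137, 0.1741]
tool_rot: [-1.267, 1.14, 1.305]
contact_force: [0.8, -0.0, -5.3]
opening: 0.0588
```

Request:
move_arm([
  {"dx": 0.045,"dy": 0.006,"dz": 0,"roll": 0},
  {"dx": 0.015,"dy": 0.002,"dz": 0,"roll": 0},
  {"dx": 0,"dy": 0,"dz": 0,"roll": 0},
  {"dx": 0,"dy": 0,"dz": 0,"roll": 0},
  {"dx": 0,"dy": 0,"dz": 0,"roll": 0},
])

```text
time: 32.6
tcp_pos: [0.5375, -0.2072, 0.174]
tool_rot: [-1.264, 1.143, 1.307]
contact_force: [0.6, 0.2, -3.9]
opening: 0.0579
```

```bash
python3 rd.py 16; python3 st.py
```

```text
[0.097 0.199 0.197 0.207 0.197 0.198 0.194 0.194 0.193 0.193 0.192 0.192
 0.191 0.191 0.191 0.191]
t 33.4 My mean 0.0145 se 0.0067 Fz -4.769 eff6 0.189 eff7 0.0004 [ 0.5387 -0.2064  0.1742] [-0.0091  0.0265 -0.9996]
q [-0.28  0.26  0.7   1.71 -0.2   1.25  2.14]
33.4 [ 0.5387 -0.2064  0.1742] jaw 96.25 down [-0.0091  0.0265 -0.9996] F [-0.07  0.05 -4.64] T [-0.0032  0.0285 -0.0283] 0.0578 eff [ 1.0000e-03 -4.9374e+01  7.6020e+00 -4.0661e+01 -7.3000e-02  1.9100e-01
 -1.0000e-03] dq 0.002
```

Request:
move_arm([
  {"dx": -0.045,"dy": -0.006,"dz": 0,"roll": 0},
  {"dx": -0.015,"dy": -0.002,"dz": 0,"roll": 0},
  {"dx": 0,"dy": 0,"dz": 0,"roll": 0},
  {"dx": 0,"dy": 0,"dz": 0,"roll": 0},
  {"dx": 0,"dy": 0,"dz": 0,"roll": 0},
])

```text
time: 33.9
tcp_pos: [0.4779, -0.2144, 0.1732]
tool_rot: [-1.266, 1.143, 1.309]
contact_force: [0.8, -0.6, -4.8]
opening: 0.0578
```

```bash
python3 rd.py 16; python3 st.py
```

```text
[0.254 0.223 0.197 0.193 0.192 0.192 0.194 0.195 0.196 0.196 0.197 0.197
 0.197 0.198 0.198 0.198]
t 34.7 My mean 0.0073 se 0.0092 Fz -4.629 eff6 0.201 eff7 -0.001 [ 0.4772 -0.2145  0.173 ] [-0.0113  0.0255 -0.9996]
q [-0.3   0.13  0.72  1.84 -0.11  1.23  2.13]
34.7 [ 0.4772 -0.2145  0.173 ] jaw 96.28 down [-0.0113  0.0255 -0.9996] F [ 0.01 -0.28 -4.9 ] T [0.0033 0.067  0.0125] 0.0577 eff [-4.0000e-03 -3.8483e+01  3.7640e+00 -4.0746e+01 -6.4000e-02  1.9800e-01
 -1.0000e-03] dq 0.001
```

None of the strokes has shifted the moment yet. The tapering stop may have been too soft for the lens to travel the full 40 mm, so I'll use a longer run-up with an abrupt stop.

Request:
move_arm([
  {"dx": 0.045,"dy": 0.005,"dz": 0,"roll": 0},
  {"dx": 0.045,"dy": 0.005,"dz": 0,"roll": 0},
  {"dx": 0.045,"dy": 0.005,"dz": 0,"roll": 0},
  {"dx": 0,"dy": 0,"dz": 0,"roll": 0},
  {"dx": 0,"dy": 0,"dz": 0,"roll": 0},
])

```text
time: 35.2
tcp_pos: [0.616, -0.1978, 0.1706]
tool_rot: [-1.262, 1.142, 1.312]
contact_force: [-1.2, -0.5, -5.1]
opening: 0.0577
```

```bash
python3 rd.py 12; python3 st.py
```

```text
[0.601 0.108 0.124 0.176 0.204 0.212 0.214 0.215 0.216 0.217 0.218 0.219]
t 35.8 My mean 0.0066 se 0.0066 Fz -4.754 eff6 0.227 eff7 -0.002 [ 0.6156 -0.1973  0.1718] [-0.0111  0.0298 -0.9995]
q [-0.25  0.42  0.68  1.54 -0.3   1.3   2.15]
35.8 [ 0.6156 -0.1973  0.1718] jaw 96.29 down [-0.0111  0.0298 -0.9995] F [ 0.84  0.73 -5.32] T [ 0.0477  0.0167 -0.05  ] 0.0576 eff [ 5.3000e-02 -6.3048e+01  1.2130e+01 -4.0325e+01 -8.1000e-02  2.1900e-01
 -2.0000e-03] dq 0.004
```

Request:
move_arm([
  {"dx": -0.045,"dy": -0.005,"dz": 0,"roll": 0},
  {"dx": -0.045,"dy": -0.005,"dz": 0,"roll": 0},
  {"dx": -0.045,"dy": -0.005,"dz": 0,"roll": 0},
  {"dx": 0,"dy": 0,"dz": 0,"roll": 0},
  {"dx": 0,"dy": 0,"dz": 0,"roll": 0},
])

```text
time: 36.3
tcp_pos: [0.4756, -0.2117, 0.1694]
tool_rot: [-1.262, 1.14, 1.314]
contact_force: [0.7, -0.6, -4.5]
opening: 0.0579
```

```bash
python3 rd.py 12; python3 st.py
```

```text
[-0.334  0.317  0.356  0.308  0.268  0.247  0.237  0.234  0.233  0.234
  0.234  0.235]
t 36.9 My mean 0.0176 se 0.0122 Fz -5.005 eff6 0.214 eff7 -0.0025 [ 0.4758 -0.2121  0.1688] [-0.0153  0.029  -0.9995]
q [-0.32  0.13  0.74  1.84 -0.12  1.23  2.14]
36.9 [ 0.4758 -0.2121  0.1688] jaw 96.38 down [-0.0153  0.029  -0.9995] F [ 0.04 -0.22 -4.21] T [-0.0758 -0.0053  0.0363] 0.0579 eff [-2.9000e-02 -3.8003e+01  3.9540e+00 -4.0586e+01 -8.0000e-02  2.3500e-01
 -2.0000e-03] dq 0.004
```

Hard-stop strokes leave C's moment unchanged (+0.007 against +0.018, ±0.014), so C is sound. The softer, tapered strokes on A and B were not conclusive. C goes back first.

Request:
move_arm([
  {"dx": -0.005,"dy": -0.03,"dz": 0,"roll": 2},
  {"dx": -0.006,"dy": -0.035,"dz": -0.02,"roll": 2},
  {"dx": -0.005,"dy": -0.035,"dz": -0.03,"roll": 2},
  {"dx": -0.002,"dy": -0.015,"dz": -0.03,"roll": 0},
  {"dx": 0,"dy": 0,"dz": -0.01,"roll": 0},
])

```text
time: 37.4
tcp_pos: [0.4603, -0.3299, 0.0782]
tool_rot: [-1.349, 1.08, 1.395]
contact_force: [-1.3, 0.5, -5.1]
opening: 0.0576
```

```bash
python3 st.py
```

```text
q [-0.06  0.36  0.75  1.84 -0.29  1.08  2.6 ]
37.4 [ 0.4603 -0.3299  0.0782] jaw 103.03 down [-0.0129  0.0254 -0.9996] F [-1.33  0.55 -5.09] T [-0.0017  0.093   0.0581] 0.0576 eff [  0.082 -51.695  12.006 -37.824  -0.337  -0.354   0.865] dq 0.169
```

Request:
move_arm([
  {"dx": -0.006,"dy": 0,"dz": -0.015,"roll": -0.7},
  {"dx": 0,"dy": 0,"dz": -0.01,"roll": 0},
  {"dx": 0,"dy": 0,"dz": -0.006,"roll": 0},
  {"dx": 0,"dy": 0,"dz": -0.003,"roll": 0},
  {"dx": 0,"dy": 0,"dz": -0.001,"roll": 0},
])

```text
time: 37.9
tcp_pos: [0.4562, -0.3279, 0.0435]
tool_rot: [-1.341, 1.084, 1.388]
contact_force: [-4.4, 0.1, 5.6]
opening: 0.0575
```

```bash
python3 st.py
```

```text
q [-0.03  0.39  0.71  1.87 -0.32  1.01  2.61]
37.9 [ 0.4562 -0.3279  0.0435] jaw 102.46 down [-0.0126  0.027  -0.9996] F [-4.4   0.13  5.6 ] T [-0.2916  1.0666 -0.0859] 0.0575 eff [ -0.982 -50.237   9.194 -33.459  -0.849  -0.53    0.115] dq 0.011
```

Request:
move_arm([
  {"dx": 0,"dy": 0,"dz": 0,"roll": 0},
  {"dx": 0,"dy": 0,"dz": 0,"roll": 0},
  {"dx": 0,"dy": 0,"dz": 0,"roll": 0},
  {"dx": 0,"dy": 0,"dz": 0,"roll": 0},
  {"dx": 0,"dy": 0,"dz": 0.01,"roll": 0},
], gripper=1)

```text
time: 38.4
tcp_pos: [0.4598, -0.3274, 0.0562]
tool_rot: [-1.347, 1.08, 1.386]
contact_force: [0.6, -1.1, -0.9]
opening: 0.0852
```

Request:
move_arm([
  {"dx": 0,"dy": 0,"dz": 0.045,"roll": 0},
  {"dx": 0,"dy": 0,"dz": 0.045,"roll": 0},
  {"dx": 0.005,"dy": 0.03,"dz": 0.015,"roll": -1},
  {"dx": 0.008,"dy": 0.047,"dz": 0,"roll": -1},
  {"dx": 0.008,"dy": 0.047,"dz": 0,"roll": -1},
])

```text
time: 38.9
tcp_pos: [0.4788, -0.2088, 0.1704]
tool_rot: [-1.304, 1.118, 1.331]
contact_force: [0.4, 0.8, 0.6]
opening: 0.0871
```

```bash
python3 st.py
```

```text
q [-0.32  0.12  0.72  1.85 -0.1   1.21  2.15]
38.9 [ 0.4788 -0.2088  0.1704] jaw 98.71 down [-0.0022  0.0212 -0.9998] F [0.39 0.76 0.57] T [ 0.0238 -0.0584  0.0203] 0.0871 eff [  8.594 -34.412   6.651 -39.388  -0.303   0.499   2.97 ] dq 1.356
```

Request:
move_arm([
  {"dx": 0.008,"dy": 0.048,"dz": 0,"roll": -0.6},
  {"dx": 0.008,"dy": 0.048,"dz": 0,"roll": -0.5},
  {"dx": 0.008,"dy": 0.048,"dz": 0,"roll": 0},
  {"dx": 0.008,"dy": 0.048,"dz": 0,"roll": 0},
  {"dx": 0.008,"dy": 0.045,"dz": 0,"roll": 0},
])

```text
time: 39.4
tcp_pos: [0.5199, 0.0357, 0.1767]
tool_rot: [-1.29, 1.123, 1.306]
contact_force: [1.0, -0.5, -0.2]
opening: 0.0866
```

Request:
move_arm([
  {"dx": 0.003,"dy": 0.012,"dz": 0,"roll": 0},
  {"dx": 0,"dy": 0,"dz": 0,"roll": 0},
  {"dx": 0,"dy": 0,"dz": -0.02,"roll": 0},
  {"dx": 0,"dy": 0,"dz": -0.02,"roll": 0},
  {"dx": 0,"dy": 0,"dz": 0,"roll": 0},
])

```text
time: 39.9
tcp_pos: [0.5241, 0.0514, 0.139]
tool_rot: [-1.296, 1.116, 1.308]
contact_force: [-0.7, 0.6, -0.5]
opening: 0.0868
```

```bash
python3 st.py
```

```text
q [-0.63  0.13  0.5   1.89 -0.09  1.12  1.61]
39.9 [0.5241 0.0514 0.139 ] jaw 97.69 down [ 0.0115  0.0241 -0.9996] F [-0.69  0.59 -0.55] T [-0.0383  0.0746  0.0352] 0.0868 eff [ -0.432 -40.815   2.366 -37.712  -0.314  -0.844   0.167] dq 0.036
```

Request:
move_arm([
  {"dx": 0.001,"dy": 0.014,"dz": -0.01,"roll": -0.5},
  {"dx": 0,"dy": 0,"dz": -0.03,"roll": 0},
  {"dx": 0,"dy": 0,"dz": -0.025,"roll": 0},
  {"dx": 0,"dy": 0,"dz": -0.015,"roll": 0},
  {"dx": 0,"dy": 0,"dz": 0,"roll": 0},
])

```text
time: 40.4
tcp_pos: [0.5277, 0.065, 0.06]
tool_rot: [-1.285, 1.119, 1.292]
contact_force: [-0.6, 0.3, 1.1]
opening: 0.0872
```

```bash
python3 st.py
```

```text
q [-0.62  0.23  0.48  1.97 -0.16  0.95  1.63]
40.4 [0.5277 0.065  0.06  ] jaw 96.72 down [ 0.0178  0.0258 -0.9995] F [-0.56  0.27  1.09] T [0.026  0.0825 0.0109] 0.0872 eff [  0.15  -45.31    4.507 -33.886  -0.302  -0.713   0.246] dq 0.026
```

Request:
move_arm([
  {"dx": -0.002,"dy": 0,"dz": -0.015,"roll": 0},
  {"dx": 0,"dy": 0,"dz": -0.001,"roll": 0},
  {"dx": 0,"dy": 0,"dz": 0,"roll": 0},
  {"dx": 0,"dy": 0,"dz": 0,"roll": 0},
  {"dx": 0,"dy": 0,"dz": 0,"roll": 0},
], gripper=-1)

```text
time: 40.9
tcp_pos: [0.5288, 0.066, 0.0485]
tool_rot: [-1.285, 1.115, 1.287]
contact_force: [0.2, 0.2, -5.8]
opening: 0.0574
```

```bash
python3 st.py
```

```text
q [-0.61  0.25  0.48  1.98 -0.17  0.93  1.64]
40.9 [0.5288 0.066  0.0485] jaw 96.62 down [ 0.023   0.0275 -0.9994] F [ 0.2   0.18 -5.77] T [-0.0538  0.0281  0.0295] 0.0574 eff [-2.1000e-02 -4.8979e+01  5.0370e+00 -3.5496e+01 -1.3200e-01 -4.7000e-02
 -5.0000e-03] dq 0.008
```

Request:
move_arm([
  {"dx": 0,"dy": 0,"dz": 0.025,"roll": 0},
  {"dx": 0,"dy": 0,"dz": 0.04,"roll": 0},
  {"dx": 0,"dy": 0,"dz": 0.025,"roll": 0},
  {"dx": -0.03,"dy": -0.003,"dz": 0,"roll": 0},
  {"dx": -0.03,"dy": -0.003,"dz": 0,"roll": 0},
])

```text
time: 41.4
tcp_pos: [0.4669, 0.0588, 0.1408]
tool_rot: [-1.285, 1.121, 1.287]
contact_force: [-0.6, -0.2, -5.5]
opening: 0.0576
```

```bash
python3 rd.py 10; python3 st.py
```

```text
[-4.159  0.316  0.247 -0.202  0.075 -0.054 -0.038 -0.103 -0.102 -0.11 ]
t 41.9 My mean 0.1075 se 0.0785 Fz -6.45 eff6 -0.413 eff7 -0.0497 [0.4681 0.0592 0.1404] [ 0.0192  0.0237 -0.9995]
q [-0.68 -0.01  0.48  2.02 -0.02  1.11  1.49]
41.9 [0.4681 0.0592 0.1404] jaw 96.55 down [ 0.0192  0.0237 -0.9995] F [-0.26  0.11 -7.82] T [-0.0115  0.1036 -0.0341] 0.0579 eff [-4.0000e-03 -3.4191e+01 -2.1200e-01 -4.0504e+01 -1.0800e-01 -1.1000e-01
  1.0000e-03] dq 0.002
```

Request:
move_arm([
  {"dx": 0,"dy": 0,"dz": 0,"roll": 0},
  {"dx": 0,"dy": 0,"dz": 0,"roll": 0},
  {"dx": 0.045,"dy": 0.005,"dz": 0,"roll": 0},
  {"dx": 0.045,"dy": 0.005,"dz": 0,"roll": 0},
  {"dx": 0.045,"dy": 0.005,"dz": 0,"roll": 0},
])

```text
time: 42.4
tcp_pos: [0.6015, 0.0746, 0.1393]
tool_rot: [-1.281, 1.122, 1.294]
contact_force: [0.2, 0.1, -4.7]
opening: 0.0576
```

```bash
python3 rd.py 16; python3 st.py
```

```text
[ 6.368 -0.45  -0.668 -0.551 -0.248 -0.19  -0.122 -0.101 -0.098 -0.092
 -0.093 -0.092 -0.092 -0.092 -0.092 -0.091]
t 43.2 My mean 0.0473 se 0.0923 Fz -5.798 eff6 0.206 eff7 0.0401 [0.6001 0.0741 0.1397] [ 0.0144  0.0263 -0.9996]
q [-0.61  0.3   0.52  1.71 -0.19  1.16  1.65]
43.2 [0.6001 0.0741 0.1397] jaw 96.57 down [ 0.0144  0.0263 -0.9996] F [ 0.1  -0.28 -6.39] T [-0.0395  0.0875  0.0104] 0.0575 eff [ 2.000e-03 -5.747e+01  7.104e+00 -4.063e+01 -1.430e-01 -9.100e-02
 -1.000e-03] dq 0.004
```

Request:
move_arm([
  {"dx": 0,"dy": 0,"dz": 0,"roll": 0},
  {"dx": 0,"dy": 0,"dz": 0,"roll": 0},
  {"dx": -0.045,"dy": -0.005,"dz": 0,"roll": 0},
  {"dx": -0.045,"dy": -0.005,"dz": 0,"roll": 0},
  {"dx": -0.045,"dy": -0.005,"dz": 0,"roll": 0},
])

```text
time: 43.7
tcp_pos: [0.466, 0.0588, 0.1376]
tool_rot: [-1.286, 1.126, 1.29]
contact_force: [-0.2, 0.5, -4.9]
opening: 0.0575
```

```bash
python3 rd.py 16; python3 st.py
```

```text
[-7.153  0.192  0.524  0.551  0.184  0.051 -0.027 -0.078 -0.085 -0.096
 -0.096 -0.097 -0.097 -0.097 -0.097 -0.097]
t 44.5 My mean 0.1282 se 0.0976 Fz -6.365 eff6 -0.407 eff7 -0.045 [0.4674 0.0591 0.138 ] [ 0.0154  0.0216 -0.9996]
q [-0.71 -0.01  0.51  2.02 -0.02  1.11  1.49]
44.5 [0.4674 0.0591 0.138 ] jaw 96.58 down [ 0.0154  0.0216 -0.9996] F [ 0.28  0.14 -6.78] T [ 0.0047  0.0255 -0.0271] 0.0581 eff [ 6.0000e-03 -3.3365e+01 -1.6600e-01 -4.0406e+01 -9.2000e-02 -9.7000e-02
  0.0000e+00] dq 0.004
```

```bash
sed -i 's/^a=np.array(a);/a=np.array(a);s=int(sys.argv[2]) if len(sys.argv)>2 else 0;a=a[s:];n=len(a);/' rd.py; python3 rd.py 12 0; python3 st.py
```

```text
[-0.098 -0.098 -0.099 -0.099 -0.1   -0.1   -0.101 -0.101 -0.101 -0.101
 -0.102 -0.101]
t 45.1 My mean 0.065 se 0.0063 Fz -6.211 eff6 -0.1 eff7 -0.0003 [0.4673 0.0591 0.1381] [ 0.0157  0.0219 -0.9996]
q [-0.71 -0.01  0.51  2.02 -0.02  1.11  1.49]
45.1 [0.4673 0.0591 0.1381] jaw 96.59 down [ 0.0157  0.0219 -0.9996] F [ 0.44  0.16 -7.06] T [-0.0492  0.0257  0.0173] 0.0569 eff [ 0.0000e+00 -3.3429e+01 -1.7800e-01 -4.0379e+01 -9.4000e-02 -1.0100e-01
 -1.0000e-03] dq 0.002
```

Request:
move_arm([
  {"dx": 0,"dy": 0,"dz": 0,"roll": 0},
  {"dx": 0,"dy": 0,"dz": 0,"roll": 0},
  {"dx": 0.045,"dy": 0.005,"dz": 0,"roll": 0},
  {"dx": 0.045,"dy": 0.005,"dz": 0,"roll": 0},
  {"dx": 0.045,"dy": 0.005,"dz": 0,"roll": 0},
])

```text
time: 45.6
tcp_pos: [0.6001, 0.075, 0.1378]
tool_rot: [-1.281, 1.123, 1.297]
contact_force: [0.6, 0.6, -4.2]
opening: 0.0575
```

```bash
python3 rd.py 22 8; python3 st.py
```

```text
[-0.076 -0.072 -0.072 -0.072 -0.072 -0.072 -0.072 -0.069 -0.072 -0.071
 -0.072 -0.072 -0.072 -0.072]
t 46.7 My mean 0.0856 se 0.0083 Fz -6.083 eff6 -0.072 eff7 -0.0016 [0.5989 0.0744 0.1379] [ 0.0115  0.0259 -0.9996]
q [-0.64  0.3   0.55  1.72 -0.2   1.16  1.66]
46.7 [0.5989 0.0744 0.1379] jaw 96.64 down [ 0.0115  0.0259 -0.9996] F [ 0.1  -0.01 -7.35] T [0.0102 0.0607 0.0359] 0.0575 eff [-5.0000e-03 -5.6883e+01  7.5530e+00 -4.0498e+01 -1.4300e-01 -7.2000e-02
 -0.0000e+00] dq 0.002
```

Request:
move_arm([
  {"dx": 0.04,"dy": 0.005,"dz": 0,"roll": 0},
  {"dx": 0.04,"dy": 0.005,"dz": 0,"roll": 0},
  {"dx": 0,"dy": 0,"dz": 0,"roll": 0},
  {"dx": -0.042,"dy": -0.005,"dz": 0,"roll": 0},
  {"dx": -0.042,"dy": -0.005,"dz": 0,"roll": 0},
])

```text
time: 47.2
tcp_pos: [0.5974, 0.0749, 0.1331]
tool_rot: [-1.283, 1.129, 1.298]
contact_force: [-0.3, -0.2, -5.7]
opening: 0.0574
```

```bash
python3 rd.py 20 7; python3 st.py
```

```text
[ 0.016 -0.006 -0.017 -0.013 -0.019 -0.015 -0.017 -0.016 -0.015 -0.015
 -0.015 -0.015 -0.016]
t 48.2 My mean 0.0305 se 0.0104 Fz -6.073 eff6 -0.013 eff7 -0.0006 [0.5981 0.0755 0.1343] [ 0.0088  0.0238 -0.9997]
q [-0.64  0.31  0.56  1.72 -0.2   1.15  1.66]
48.2 [0.5981 0.0755 0.1343] jaw 96.73 down [ 0.0088  0.0238 -0.9997] F [ 0.57 -0.71 -6.14] T [-0.0627  0.0212  0.0191] 0.0574 eff [ 8.0000e-03 -5.6813e+01  7.7590e+00 -4.0295e+01 -1.2400e-01 -1.6000e-02
 -1.0000e-03] dq 0.002
```

Request:
move_arm([
  {"dx": -0.04,"dy": -0.005,"dz": 0,"roll": 0},
  {"dx": -0.04,"dy": -0.005,"dz": 0,"roll": 0},
  {"dx": 0,"dy": 0,"dz": 0,"roll": 0},
  {"dx": 0.042,"dy": 0.005,"dz": 0,"roll": 0},
  {"dx": 0.042,"dy": 0.005,"dz": 0,"roll": 0},
])

```text
time: 48.7
tcp_pos: [0.5955, 0.075, 0.1329]
tool_rot: [-1.277, 1.129, 1.304]
contact_force: [0.9, -0.2, -5.0]
opening: 0.0575
```

```bash
python3 rd.py 19 7; python3 st.py
```

```text
[0.01  0.008 0.019 0.015 0.018 0.016 0.017 0.016 0.016 0.016 0.016 0.016]
t 49.65 My mean 0.0768 se 0.0069 Fz -6.132 eff6 0.015 eff7 -0.0019 [0.5949 0.0742 0.1322] [ 0.0018  0.024  -0.9997]
q [-0.66  0.31  0.57  1.72 -0.21  1.16  1.67]
49.65 [0.5949 0.0742 0.1322] jaw 96.69 down [ 0.0018  0.024  -0.9997] F [ 0.1   0.57 -6.59] T [-0.0891  0.0466  0.0526] 0.0579 eff [-7.0000e-03 -5.6594e+01  7.9850e+00 -4.0148e+01 -1.3100e-01  1.6000e-02
 -1.0000e-03] dq 0.002
```

A's moment flips with every reversal in the same pose (0.086, 0.031, 0.077 N m), so A is the loose one. It goes to the tray.

Request:
move_arm([
  {"dx": -0.01,"dy": 0.025,"dz": 0.005,"roll": -3},
  {"dx": -0.016,"dy": 0.041,"dz": 0.005,"roll": -3.5},
  {"dx": -0.017,"dy": 0.043,"dz": 0,"roll": -3.5},
  {"dx": -0.017,"dy": 0.043,"dz": 0,"roll": -3.5},
  {"dx": -0.016,"dy": 0.041,"dz": 0,"roll": -3},
])

```text
time: 50.15
tcp_pos: [0.5193, 0.2628, 0.1434]
tool_rot: [-1.053, 1.275, 1.065]
contact_force: [0.5, 0.4, -6.7]
opening: 0.0581
```

Request:
move_arm([
  {"dx": -0.01,"dy": 0.02,"dz": 0,"roll": -1.5},
  {"dx": 0,"dy": 0.005,"dz": 0,"roll": 0},
  {"dx": 0,"dy": 0,"dz": 0,"roll": 0},
  {"dx": 0,"dy": 0,"dz": 0,"roll": 0},
  {"dx": 0,"dy": 0,"dz": 0,"roll": 0},
])

```text
time: 50.65
tcp_pos: [0.5055, 0.2952, 0.1432]
tool_rot: [-1.037, 1.282, 1.052]
contact_force: [0.1, -0.1, -6.1]
opening: 0.0573
```

```bash
python3 st.py;python3 - <<'E'
import cv2
from bench import env
r=env.get_image("top");cv2.imwrite("pics/t4.png",r["img"][:,:,::-1])
E
```

```text
q [-1.03  0.25  0.51  1.76 -0.15  1.15  0.88]
50.65 [0.5055 0.2952 0.1432] jaw 77.6 down [ 0.0107  0.0203 -0.9997] F [ 0.06 -0.13 -6.1 ] T [-0.0153  0.0723 -0.0049] 0.0573 eff [-8.4800e-01 -5.3605e+01  5.3420e+00 -4.0802e+01 -1.8600e-01 -9.4000e-02
 -2.4000e-02] dq 0.014
```

View pics/t4.png

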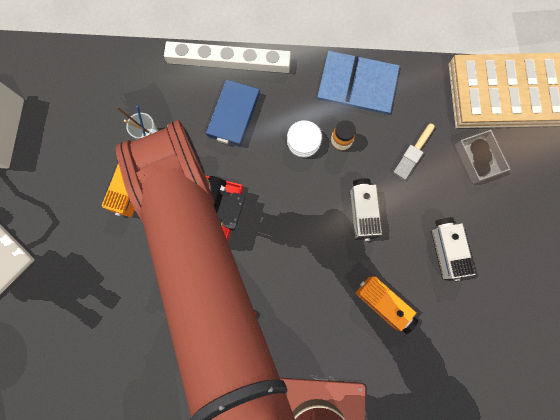

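The arm and A are over the tray. B at (367,210) and C at (455,248) stand upright in place, and nothing else has moved.

Request:
move_arm([
  {"dx": -0.005,"dy": 0.018,"dz": 0,"roll": 0},
  {"dx": 0,"dy": 0,"dz": -0.02,"roll": 0},
  {"dx": 0,"dy": 0,"dz": -0.03,"roll": 0},
  {"dx": 0,"dy": 0,"dz": -0.015,"roll": 0},
  {"dx": 0,"dy": 0,"dz": 0,"roll": 0},
])

```text
time: 51.2
tcp_pos: [0.5033, 0.3117, 0.0777]
tool_rot: [-1.032, 1.282, 1.046]
contact_force: [-0.3, 0.7, -6.4]
opening: 0.0574
```

```bash
python3 st.py
```

```text
q [-1.03  0.33  0.49  1.81 -0.19  1.02  0.88]
51.2 [0.5033 0.3117 0.0777] jaw 77.19 down [ 0.0134  0.0219 -0.9997] F [-0.31  0.67 -6.38] T [-0.0648  0.0753  0.0076] 0.0574 eff [ 5.0000e-03 -5.7225e+01  7.1920e+00 -3.8050e+01 -2.8200e-01 -8.8100e-01
  1.5300e-01] dq 0.017
```

Request:
move_arm([
  {"dx": -0.002,"dy": 0.004,"dz": -0.01,"roll": 1},
  {"dx": 0,"dy": 0,"dz": -0.01,"roll": 0},
  {"dx": 0,"dy": 0,"dz": -0.005,"roll": 0},
  {"dx": 0,"dy": 0,"dz": -0.002,"roll": 0},
  {"dx": 0,"dy": 0,"dz": -0.001,"roll": 0},
])

```text
time: 51.7
tcp_pos: [0.5034, 0.3177, 0.0541]
tool_rot: [-1.043, 1.269, 1.061]
contact_force: [-1.5, -1.6, -1.2]
opening: 0.0576
```

```bash
python3 st.py
```

```text
q [-1.02  0.36  0.47  1.82 -0.21  0.97  0.91]
51.7 [0.5034 0.3177 0.0541] jaw 78.26 down [ 0.0159  0.0267 -0.9995] F [-1.47 -1.58 -1.19] T [-0.4845  0.3665 -0.0462] 0.0576 eff [ -0.196 -57.74    7.341 -36.515  -0.261  -0.629   0.101] dq 0.006
```

Touching; settle a little more.

Request:
move_arm([
  {"dx": 0,"dy": 0,"dz": -0.002,"roll": 0},
  {"dx": 0,"dy": 0,"dz": -0.002,"roll": 0},
  {"dx": 0,"dy": 0,"dz": -0.002,"roll": 0},
  {"dx": 0,"dy": 0,"dz": 0,"roll": 0},
  {"dx": 0,"dy": 0,"dz": 0,"roll": 0},
])

```text
time: 52.2
tcp_pos: [0.5047, 0.3182, 0.055]
tool_rot: [-1.04, 1.266, 1.062]
contact_force: [0.3, 0.5, -6.0]
opening: 0.057
```

```bash
python3 st.py
```

```text
q [-1.02  0.36  0.47  1.82 -0.22  0.97  0.91]
52.2 [0.5047 0.3182 0.055 ] jaw 78.23 down [ 0.0167  0.031  -0.9994] F [ 0.28  0.54 -5.97] T [-0.0263  0.0941 -0.0439] 0.057 eff [ 8.3000e-02 -5.9896e+01  7.8940e+00 -3.7187e+01 -8.5000e-02 -4.1000e-02
 -5.0000e-03] dq 0.002
```

Request:
move_arm([
  {"dx": 0,"dy": 0,"dz": 0,"roll": 0},
  {"dx": 0,"dy": 0,"dz": -0.003,"roll": 0},
  {"dx": 0,"dy": 0,"dz": -0.003,"roll": 0},
  {"dx": 0,"dy": 0,"dz": -0.003,"roll": 0},
  {"dx": 0,"dy": 0,"dz": -0.004,"roll": 0},
])

```text
time: 52.7
tcp_pos: [0.5061, 0.3189, 0.0527]
tool_rot: [-1.036, 1.263, 1.066]
contact_force: [-12.8, -9.5, 35.7]
opening: 0.0572
```

```bash
python3 st.py
```

```text
q [-1.01  0.37  0.47  1.82 -0.22  0.97  0.92]
52.7 [0.5061 0.3189 0.0527] jaw 78.22 down [ 0.016   0.0363 -0.9992] F [-12.8   -9.46  35.68] T [-2.5672  3.1301  0.1153] 0.0572 eff [ -1.078 -39.487   3.912 -30.03   -1.14   -6.378  -0.076] dq 0.026
```

Request:
move_arm([
  {"dx": 0,"dy": 0,"dz": 0,"roll": 0},
  {"dx": 0,"dy": 0,"dz": 0,"roll": 0},
  {"dx": 0,"dy": 0,"dz": 0,"roll": 0},
  {"dx": 0,"dy": 0,"dz": 0,"roll": 0},
  {"dx": 0,"dy": 0,"dz": 0.01,"roll": 0},
], gripper=1)

```text
time: 53.2
tcp_pos: [0.5077, 0.3199, 0.064]
tool_rot: [-1.035, 1.259, 1.065]
contact_force: [-0.9, 1.0, 0.5]
opening: 0.0851
```

```bash
python3 st.py
```

```text
q [-1.02  0.35  0.48  1.81 -0.22  0.99  0.91]
53.2 [0.5077 0.3199 0.064 ] jaw 78.23 down [ 0.0189  0.0385 -0.9991] F [-0.87  1.02  0.54] T [-0.0388 -0.0308  0.061 ] 0.0851 eff [  0.626 -55.185   7.123 -34.823  -0.41   -0.939   0.244] dq 0.208
```

Request:
move_arm([
  {"dx": 0,"dy": 0,"dz": 0.03,"roll": 0},
  {"dx": 0,"dy": 0,"dz": 0.045,"roll": 0},
  {"dx": 0,"dy": 0,"dz": 0.045,"roll": 0},
  {"dx": -0.02,"dy": 0.02,"dz": 0.03,"roll": 0},
  {"dx": -0.03,"dy": 0.04,"dz": 0,"roll": 0},
])

```text
time: 53.7
tcp_pos: [0.4612, 0.3732, 0.2228]
tool_rot: [-1.028, 1.264, 1.052]
contact_force: [0.8, 2.0, 0.2]
opening: 0.0868
```

Request:
move_arm([
  {"dx": -0.03,"dy": 0.04,"dz": 0.01,"roll": 0},
  {"dx": -0.03,"dy": 0.04,"dz": 0,"roll": 0},
  {"dx": -0.03,"dy": 0.04,"dz": 0,"roll": 0},
  {"dx": -0.02,"dy": 0.03,"dz": 0,"roll": 0},
  {"dx": 0,"dy": 0,"dz": 0,"roll": 0},
])

```text
time: 54.2
tcp_pos: [0.3422, 0.5325, 0.2388]
tool_rot: [-1.027, 1.255, 1.059]
contact_force: [-0.7, -0.3, 0.0]
opening: 0.0867
```

```bash
python3 st.py;python3 - <<'E'
import cv2
from bench import env
for n in("top","scene"):
    r=env.get_image(n);cv2.imwrite(f"pics/{n}5.png",r["img"][:,:,::-1])
E
```

```text
q [-1.36  0.25  0.36  1.54 -0.09  1.32  0.36]
54.2 [0.3422 0.5325 0.2388] jaw 77.8 down [ 0.0235  0.0437 -0.9988] F [-0.71 -0.31  0.02] T [-0.071   0.0388  0.0241] 0.0867 eff [ 6.6500e-01 -5.7270e+01  4.8660e+00 -4.1733e+01  3.6000e-02 -3.4000e-01
 -8.0100e-01] dq 0.045
```

View pics/top5.png

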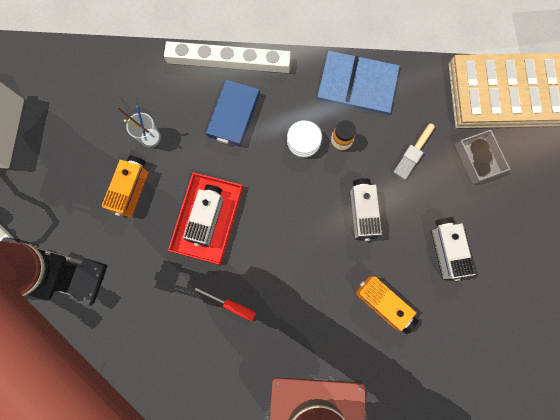

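View pics/scene5.png

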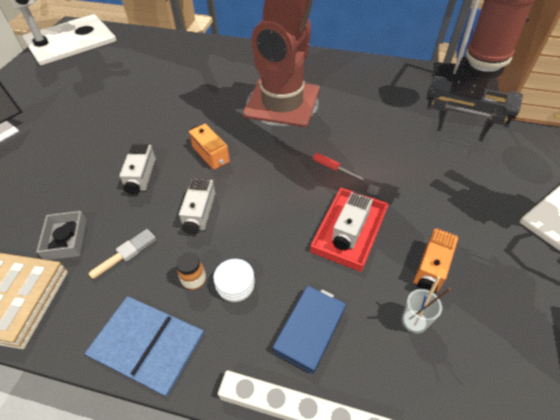

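A stands upright inside the tray, near (204,215) in the top view. B and C stand in their places, nothing else has moved, and the gripper is clear. I'm handing the job in.

Run:
```python
from bench import env
print(env.finish_job(), env.observe()["time"])
```

```text
the job is handed in; nothing more can be done
the job is handed in; nothing more can be done
```

The loose lamphouse, the one I called A (nearest the tray), is upright in the red repair tray, and the job was handed in at about 54 s. I assigned the letters A, B and C myself from left to right in the top view, so they may not match lamphouse_a, b and c.

**How I identified it:** I picked up A, B and C in turn and shook each along its length.
- **A:** My first, softer strokes were not conclusive, so I picked A up again. Strokes with abrupt stops in one pose changed the load moment with each reversal: 0.086, 0.031, then 0.077 N m (about ±0.01 each). I took that as the loose lens. An earlier pair in two different poses gave only about 0.03 N m of the expected 0.055. The wrist joint torque agreed in direction but showed about half the expected size.
- **C:** It showed no change, even with abrupt stops.
- **B:** It showed no change, but I only tested it with the softer strokes that had also failed to reveal A. B being sound therefore rests partly on only one of the three being loose.

**Final pictures:** A is inside the tray, B and C are standing upright where they were, and the other things are in place. The gripper was open and clear.

**What was not perfect:**
- **C's position:** C went back turned by about 4 degrees, because joint 7 was near the end of its range. Its place is within a few millimetres.
- **Setting A down:** The wrist force briefly reached about 39 N as A was pressed onto the tray floor. A itself was pressing on the floor, not the arm or the gripper's body.

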